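# Fit the parking brake knob to a dash valve and hold it pushed in

## Task

The yellow square knob of the truck dash valve has toppled over on the counter: pick it up, turn it upright and push it onto the bare D-shaped stem in the test stand, with its flat matching the stem's flat, until it sits fully home on the stem's shoulder. There is no air to hold the valve, so push the knob all the way in against its spring and finish while still holding it in. Do not push in the red knob beside it, and leave the other things on the counter where they are.

Things in the scene. Friction and masses are not known exactly. Their poses are not given: they have to be found in the camera images.
- knob: Loose yellow plastic knob, 0.08 kg, 45 mm tall, stable on its foot: round neck (30 mm across, 0 to 23 mm up) under a square cap (44 x 44 mm, 23 to 45 mm up). Origin: centre of the neck's foot; z runs from the foot to the cap along the axis; x, y normal to the cap's sides. The D-bore's flat is on the +x side. Starts lying on the cap's -x side, axis level, origin 22 mm above the counter, +x up.
- knob_foot (a point): On the knob: centre of the neck's foot, the mouth of the D-shaped bore; axes as the knob's. The bore is 23 mm deep, 15.8 mm in diameter, with a flat 5.4 mm from the axis on the +x side; its mouth is chamfered 1.2 mm.
- knob_mark (a point): On the knob: centre of the cap's +x side, where a white dot marks the side of the bore's flat (as does a white bar on the cap's top near that edge); 22 mm from the axis, 34 mm above the foot; axes as the knob's.
- stand: Fixed test stand with a two-knob dash valve: blue base 170 x 210 mm, black panel, top 92 mm up. Origin: on the counter under the valve body; x to the gauge side, y from the bare stem to the red knob. Bare stem at x -22, y -45 mm, red knob at x -22, y +45, upright. Gauge (56 mm across, top 103 mm up) at x +52, y 0. Collar nuts (32 mm across, 100 mm up). White panel dot: the flat's side.
- shoulder (a point): On the bare steel stem: centre of its shoulder disc (22 mm across), 119 mm up with the stem out; moves with the stem. z up; x to the side of the stem's flat (45 degrees from the stand's x to its y; white mark there). The D-shaft above it is 20 mm long, 14 mm in diameter, flat 4.5 mm from the axis, tip tapered over 4 mm. Home: knob's foot on the shoulder, x axes alike. The stem cannot rotate.
- park_plunger (a joint): How far the bare stem is pushed in, m: 0 out, 0.012 fully in (stop). A spring pushes it out: 6 N at the start, 9.6 N fully in. It does not latch and springs out when let go.
- supply_plunger (a joint): How far the red knob's stem is pushed in, m: 0 out, 0.012 fully in; same spring. Leave it out.
- red_top (a point): Centre of the top of the fitted red octagonal knob, 44 mm across flats and 45 mm tall, neck 30 mm, 164 mm above the counter.
- white_carton: Loose white and red carton, 75 x 120 x 50 mm high, bystander. Origin: centre of its underside.
- blue_carton: Loose blue and white carton, 100 x 140 x 40 mm high, bystander. Origin: centre of its underside.
- hub: Loose dark steel hub flange, 120 mm across, 42 mm high, bystander. Origin: centre of its underside.
- tape: Roll of brown packing tape lying flat, 96 mm across, 45 mm high, bystander. Origin: centre of its underside.
- wrench: Steel wrench lying flat, 170 mm long along its x, bystander. Origin: centre of its underside.
- sealant: Small white sealant bottle with a red cap, 44 mm across, 95 mm tall, bystander. Origin: centre of its underside.
- elbow: Small brass elbow fitting, about 36 x 21 mm, 23 mm high, bystander. Origin: centre of its underside.
Not all that is in view belongs to the job. There is more than one size of the knob; the job needs the middle-sized.

How it is judged:
On the way, in this order (a step that is already met when the one before it is completed fails the run):
1. the yellow knob has been turned upright (angle between knob's own z axis and vertical below 0.2 rad), for 0.2 s.
2. the knob is home on the stem's shoulder, flat to flat (z of knob_foot in the frame of shoulder between -0.003 and 0.003 m and horizontal distance between knob_foot and shoulder below 0.003 m and x of knob_mark in the frame of shoulder above 0.018 m), for 0.1 s.
At the end, for the whole second after the job is handed in: The yellow knob sits home on the bare stem (within 3 mm, marked side to the stem's flat, upright within 0.12 rad) and the robot, pressing it with over 3 N, keeps the stem still and more than 9 of its 12 mm in; the red knob is out (under 3 mm in) and the other things have not moved over 30 mm (all of step 2 and value of joint park_plunger above 0.009 m and angle between knob's own z axis and vertical below 0.12 rad and contact force between any of the fingers, the arm and knob above 3 N and value of joint supply_plunger below 0.003 m and linear speed of knob below 0.02 m/s and distance of each of white_carton, blue_carton, hub, tape, wrench, sealant, elbow from where it was at the start of the episode below 0.03 m); the arm keeps its last pose, push and grip.
It fails at once if the red knob is pushed in (more than 4 mm) (value of joint supply_plunger above 0.004 m).
It fails at once if another thing on the counter is moved by more than 30 mm (distance of any of white_carton, blue_carton, hub, tape, wrench, sealant, elbow from where it was at the start of the episode above 0.03 m).
It also fails if it takes over 64 s, if anything falls off the work surface, if the arm or the gripper's body presses on something with over 40 N, if the wrist force passes 120 N, or if a joint passes its speed limit or range.

## Robot

A 6-joint arm with a two-finger parallel gripper is mounted at the origin on the work surface. World frame = base frame: x ahead of the robot, y to its left, z up, the work surface at z = 0. Lengths are in m, angles in rad, forces in N, time in s.
With the tool pointing down it reaches from about 0.225 to 0.875 m from the base axis. Payload 3.4 kg.
Tool frame: the origin (TCP) lies at the very end of the fingers, on their centre line; the grasp point (between the pads) lies 19 mm behind it; z points along the fingers, y is the direction in which the jaws open and shut (so a half turn about z gives the same grasp; the last joint's range is limited). The gripper opens to 85 mm and grips with 20 to 120 N. Pads are 22 mm wide; open, the fingers measure 114 mm over their backs; the gripper's body (76 mm by 85 mm) begins 54 mm behind the grasp point. The pads swing forward as they close: fully open they stand 13 mm farther back than shut.
Start: joints at [1.202, 0.276, 1.505, -0, 1.361, -0.121], TCP at [0.141, 0.557, 0.231] pointing down, gripper open.
Joint ranges: [-2.89, 2.89], [-0.75, 2.08], [0.22, 2.7], [-1.18, 4.32], [0.11, 2.71], [-2.7, 2.7]. Speed limits (rad/s): [2.57, 2.57, 3.14, 3.14, 3.14, 3.14].

## Interface

Orientations are given as a unit quaternion [w, x, y, z].
In Python, from rig import telemetry, optics, order gives the robot as it stands.
- The arm moves only by the shell command python3 -m creep 'ROWS' [FORCE]. ROWS is a JSON object of lists of equal length, an entry for each row: "slide": the shift along the world's x, y, z normalised to -1 to 1, where 1 is 0.15 m, a list of three; "twist": the turn, a rotation vector about the world's x, y, z normalised to -1 to 1, where 1 is 360 degrees, a list of three; "fingers": the gripper's target within -1 to 1 (fully open at 1, half-way at 0, shut at -1). A call has 1 to 20 rows; each row is the pose to reach, as a shift and turn from the pose commanded when the call began, turning the shorter way round; what a row does not reach only later rows make up. A row lasts 1/10 s, in which the tool goes at most 50 mm and 8.59 degrees, less where a joint would pass 70% of its speed; a pose out of reach is approached as far as the arm can. A call with a number of a shift or a turn outside -1 to 1 is refused whole. A call with a gripper value outside its range is refused whole. The fingers move at their own pace and stop on an object; FORCE is the grip in N (left out, the last holds). Time passes only in rows, so rows that repeat a pose let the fingers close. It gives the time, the measured TCP pose, the force and the opening at its end, in the units of the state.
- telemetry.get_state(): the state, without advancing time (a new reading comes with each control period).
- optics.get_image(name): name is "side" or "top"; returns a dict with "img" (384x512x3 uint8, blue, green, red), "depth" (384x512 float32, m along the optical axis (not along the pixel's ray), 0 where there is no reading), "fovy" (degrees; the focal length in pixels is half the picture's height over the tangent of half this angle, whatever the lens; pixels are square), "cx", "cy" (the principal point, pixels), "world_from_camera" (4x4, takes a point from camera to world coordinates). Camera axes: x right, y down, z forward; pixel columns grow to the right and rows downward; lengths in m; the calibration is good to about 2 mm. A picture is of the moment at which its call begins.
- order.sign_off(): hands the job in, once; it reports no verdict.
The state is a dict: "clock": time; "qpos": joint angles; "qd": joint speeds; "effort": joint torques, N m; "position": TCP position; "ee_rot": TCP orientation; "contact_force": force on the tool from outside, world axes, zero at the start; "moment": the same for the moment, N m; "width": finger opening in m.
Only numpy, scipy, OpenCV 4.12 (cv2) and the standard library are available. Lean on these libraries where they do the work, as an engineer would, in place of code of your own. Each camera call takes 0.05 s, during which the arm holds its last target.

## Working session

There is one attempt and no reset: what is moved stays moved. The work goes in short steps, Python scripts to look and compute and a shell command to move; the robot and the scene stay as the last step left them, time stands still between calls to the robot, and variables do not carry over. Pictures are saved under pics/ and viewed, and the job is handed in when it is done.

```bash
ls; mkdir -p pics; python3 - <<'E'
from rig import telemetry, optics
import cv2,numpy as np
print(telemetry.get_state())
for n in("side","top"):
    d=optics.get_image(n); cv2.imwrite(f"pics/{n}0.png",d["img"]); np.savez(f"/tmp/{n}0.npz",**d)
    print(n,d["fovy"],d["cx"],d["cy"],np.round(d["world_from_camera"],4).tolist())
E
```

```text
pics
{'clock': 0.0, 'qpos': array([ 1.20199198e+00,  2.76599856e-01,  1.50619093e+00, -6.32780004e-06,
        1.36070944e+00, -1.21001394e-01]), 'qd': array([ 4.04148177e-04, -8.46886514e-04, -4.68899129e-05, -2.70233072e-04,
       -9.28406165e-04,  5.21421087e-04]), 'effort': array([-3.17026170e-03, -4.16776872e+01, -2.45803714e+01, -3.93269211e-04,
        1.08840768e-02, -7.33733714e-06]), 'position': array([0.14083726, 0.55690632, 0.23041393]), 'ee_rot': array([-2.28255740e-04,  1.23583991e-01,  9.92333657e-01, -9.26076691e-04]), 'contact_force': array([ 0.20472733, -0.49119372,  0.32731668]), 'moment': array([ 0.06506624,  0.0827465 , -0.02886661]), 'width': 0.08529500614711642}
side 53.13417510336897 250.7968630770772 190.2604880546854 [[0.9616, -0.1889, 0.1991, 0.2992], [-0.2741, -0.6241, 0.7317, -0.7834], [-0.0139, -0.7582, -0.6519, 0.7782], [0.0, 0.0, 0.0, 1.0]]
top 56.6379246046316 250.8986830058964 193.06735586878543 [[-0.0181, -0.9819, 0.1888, 0.3205], [-0.9998, 0.0184, -0.0001, -0.0105], [-0.0034, -0.1887, -0.982, 1.045], [0.0, 0.0, 0.0, 1.0]]
```

View pics/side0.png

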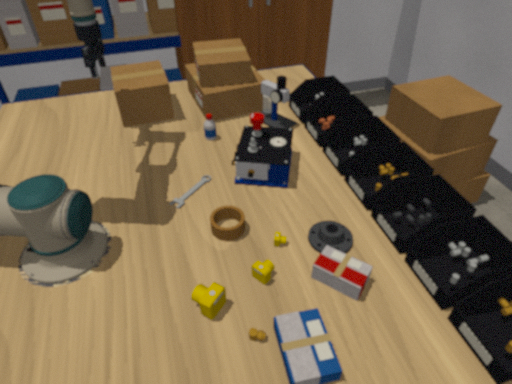

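View pics/top0.png

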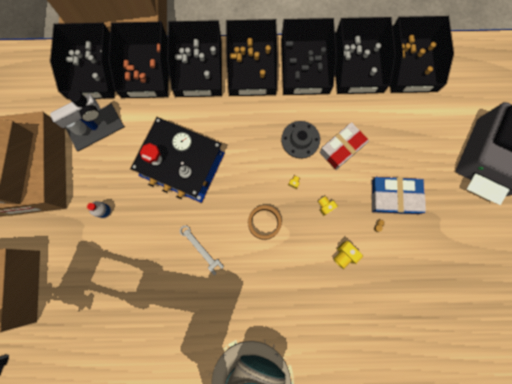

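The side view shows three yellow knobs. The middle-sized one is at side (263,272) and top (327,205), and the stand is at top (180,160). Next I'll zoom in and measure.

```bash
cat > h.py <<'E'
import numpy as np,cv2
from rig import telemetry, optics
def grab(n,tag=None):
    d=optics.get_image(n)
    if tag: np.savez(f"/tmp/{n}{tag}.npz",**d)
    return d
def load(n,tag): return dict(np.load(f"/tmp/{n}{tag}.npz"))
def f(d): return d["img"].shape[0]/2/np.tan(np.radians(float(d["fovy"]))/2)
def ray(d,u,v):
    T=d["world_from_camera"]; r=np.array([(u-d["cx"])/f(d),(v-d["cy"])/f(d),1.])
    return T[:3,3],T[:3,:3]@r
def onz(d,u,v,z):
    o,r=ray(d,u,v); return o+r*(z-o[2])/r[2]
def cloud(d):
    h,w=d["depth"].shape; u,v=np.meshgrid(np.arange(w),np.arange(h)); z=d["depth"]
    p=np.stack([(u-d["cx"])/f(d)*z,(v-d["cy"])/f(d)*z,z],-1)
    T=d["world_from_camera"]; return p@T[:3,:3].T+T[:3,3]
def proj(d,p):
    T=d["world_from_camera"]; c=(np.asarray(p)-T[:3,3])@T[:3,:3]
    return c[...,0]/c[...,2]*f(d)+d["cx"],c[...,1]/c[...,2]*f(d)+d["cy"]
def crop(d,u0,v0,u1,v1,s,name):
    cv2.imwrite("pics/"+name,cv2.resize(d["img"][v0:v1,u0:u1],None,fx=s,fy=s,interpolation=cv2.INTER_CUBIC))
def tri(d1,p1,d2,p2):
    o1,r1=ray(d1,*p1);o2,r2=ray(d2,*p2)
    A=np.stack([r1,-r2],1);k=np.linalg.lstsq(A,o2-o1,rcond=None)[0]
    a=o1+k[0]*r1;b=o2+k[1]*r2
    return (a+b)/2,np.linalg.norm(a-b)
E
python3 - <<'E'
from h import *
for n in("side","top"):
    d=load(n,0)
    hsv=cv2.cvtColor(d["img"],cv2.COLOR_BGR2HSV)
    m=cv2.inRange(hsv,(22,170,90),(35,255,255))
    k,l,st,c=cv2.connectedComponentsWithStats(m)
    P=cloud(d)
    for i in range(1,k):
        if st[i,4]>25:
            q=P[l==i]; print(n,st[i],c[i].round(1),"z",np.percentile(q[:,2],[5,50,95]).round(4),"xy",q.mean(0).round(4))
    if n=="side":
        crop(d,220,235,310,305,8,"sk.png"); crop(d,225,105,305,195,6,"ss.png")
    else:
        crop(d,290,180,370,240,9,"tk.png"); crop(d,120,105,240,215,5,"ts.png")
E
```

```text
side [274 232  12  14 118] [279.  239.2] z [0.008  0.0233 0.0305] xy [ 0.5472 -0.1457  0.022 ]
side [252 260  22  24 346] [262.7 270.6] z [0.0083 0.0338 0.0443] xy [ 0.4739 -0.2373  0.0309]
side [192 282  34  37 763] [208.8 298.9] z [0.0111 0.0487 0.061 ] xy [ 0.3334 -0.2898  0.0487]
top [289 176  10  12  75] [294.3 181.4] z [0.013  0.0256 0.0317] xy [ 0.5491 -0.1384  0.0247]
top [318 197  19  18 181] [326.2 204.8] z [0.0244 0.0382 0.0452] xy [ 0.4753 -0.2243  0.0419]
top [334 241  29  27 427] [346.7 254.6] z [0.0355 0.054  0.0611] xy [ 0.3343 -0.27    0.0534]
```

```bash
python3 - <<'E'
import cv2,numpy as np
a=cv2.imread("pics/sk.png");b=cv2.imread("pics/tk.png")
print(a.shape,b.shape)
E
```

```text
(560, 720, 3) (540, 720, 3)
```

View pics/sk.png

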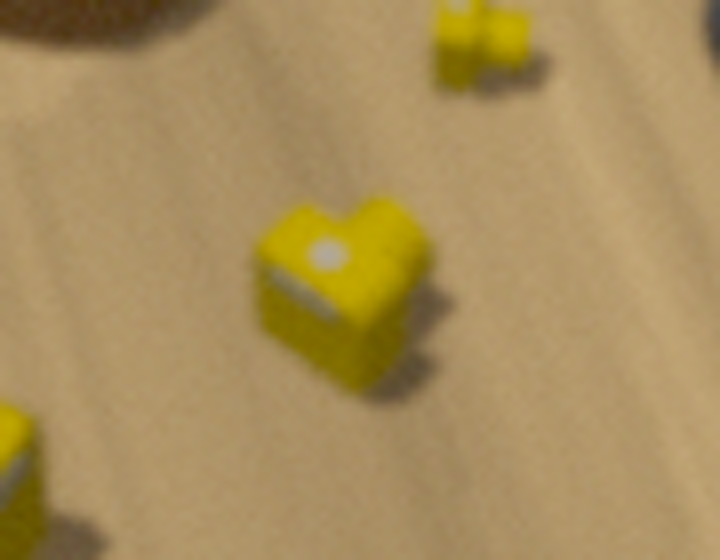

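View pics/tk.png

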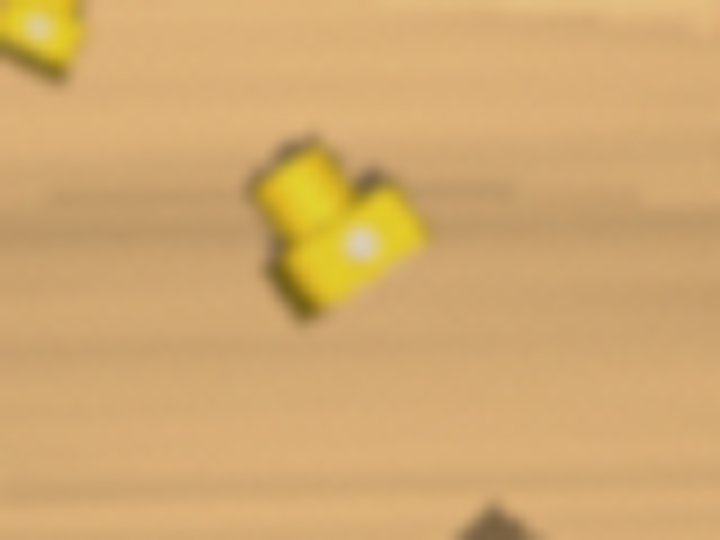

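View pics/ss.png

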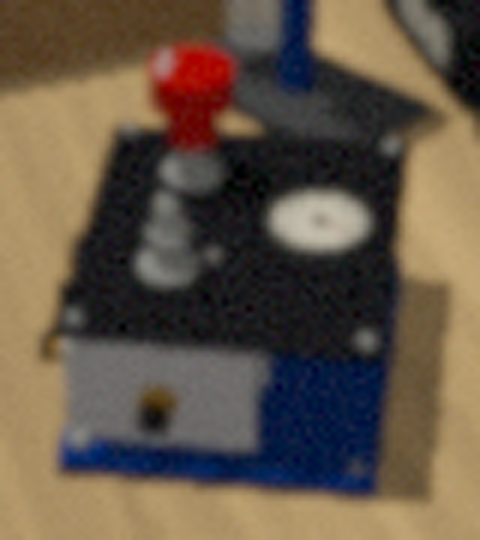

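View pics/ts.png

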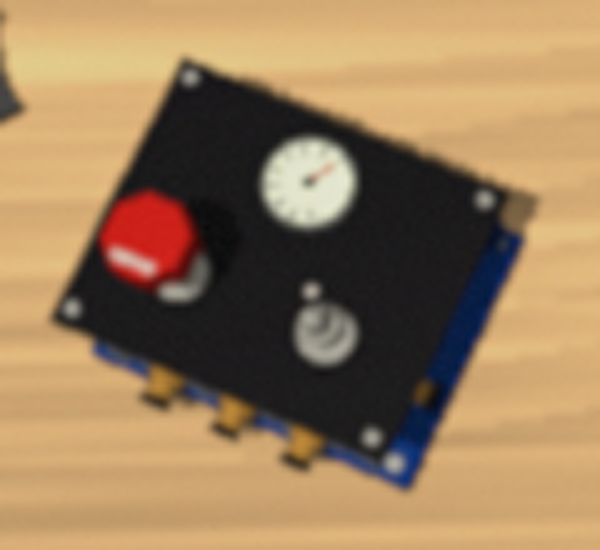

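The dot on the middle knob is at about top (329.8,206.6) and side (260.6,266.5). The neck points up and left in the top view. The stand's stem, white panel dot and gauge are all clear. Next step is computing poses.

```bash
python3 - <<'E'
from h import *
s,t=load("side",0),load("top",0)
c=lambda x,y,k,u,v:((x+.5)/k-.5+u,(y+.5)/k-.5+v)
# white dot centroids
def cent(d,u0,v0,u1,v1,sat,val):
    hsv=cv2.cvtColor(d["img"],cv2.COLOR_BGR2HSV)[v0:v1,u0:u1].astype(float)
    w=np.clip(sat-hsv[...,1],0,None)*(hsv[...,2]>val); V,U=np.mgrid[v0:v1,u0:u1]
    return (U*w).sum()/w.sum(),(V*w).sum()/w.sum(),(w>0).sum()
a=cent(t,325,202,335,212,150,150);b=cent(s,256,262,265,271,150,130)
print("dot",a,b,tri(t,a[:2],s,b[:2]), onz(t,*a[:2],.044),onz(s,*b[:2],.044))
# top face cloud of knob
for n,d,bx in(("t",t,(314,192,340,218)),("s",s,(248,255,278,290))):
    hsv=cv2.cvtColor(d["img"],cv2.COLOR_BGR2HSV); P=cloud(d)
    m=np.zeros(d["depth"].shape,bool);m[bx[1]:bx[3],bx[0]:bx[2]]=1
    q=P[m&(P[...,2]>.040)]
    r=cv2.minAreaRect((q[:,:2]*1000).astype(np.float32)); print(n,len(q),q.mean(0),r)
    q=P[m&(P[...,2]>.012)]; r=cv2.minAreaRect((q[:,:2]*1000).astype(np.float32)); print("all",r)
# stand
sc=[c(x,y,5,120,105) for x,y in((190,77),(484,199),(372,437),(71,307))]
S=[onz(t,*p,.093) for p in sc]; print("screws top",np.round(S,4).tolist(),np.mean(S,0))
sc2=[c(x,y,6,225,105) for x,y in((392,147),(367,340),(74,317),(128,132))]
S2=[onz(s,*p,.093) for p in sc2]; print("screws side",np.round(S2,4).tolist(),np.mean(S2,0))
for p,q in zip(sc,sc2): print(tri(t,p,s,q))
for nm,p,q,z in(("gauge",(309,182),(320,220),.103),("wdot",(311,290),(212,254),.092),("tip",(316,315),(166,196),.139),("nut",(325,335),(168,266),.1)):
    p=c(*p,5,120,105);q=c(*q,6,225,105); print(nm,tri(t,p,s,q),onz(t,*p,z),onz(s,*q,z))
P=cloud(t); print(np.round(P[105+59:105+75,120+54:120+76,2]*1000).astype(int))
E
```

```text
dot (np.float64(330.46031746031747), np.float64(207.45578231292518), np.int64(20)) (np.float64(260.2438202247191), np.float64(266.58539325842696), np.int64(16)) (array([ 0.4675625 , -0.23524229,  0.04564007]), np.float64(0.0013408911068500738)) [ 0.46712769 -0.23552933  0.044     ] [ 0.46862511 -0.23399028  0.044     ]
t 113 [ 0.46379085 -0.22580899  0.06965072] ((402.9766845703125, -128.6295928955078), (21.870670318603516, 287.77423095703125), 32.165096282958984)
all ((412.72503662109375, -122.50132751464844), (44.84647750854492, 287.77069091796875), 32.15378952026367)
s 143 [ 0.46767087 -0.23976037  0.04803728] ((397.53350830078125, -502.0566711425781), (594.3357543945312, 44.83967590332031), 75.05561065673828)
all ((378.7507019042969, -489.7568054199219), (606.0894775390625, 53.20015335083008), 69.8320083618164)
screws top [[0.7194, 0.25, 0.093], [0.6438, 0.0833, 0.093], [0.5094, 0.1443, 0.093], [0.5858, 0.3116, 0.093]] [0.61458009 0.19730415 0.093     ]
screws side [[0.7202, 0.25, 0.093], [0.6453, 0.0834, 0.093], [0.5101, 0.1452, 0.093], [0.5835, 0.3091, 0.093]] [0.61479685 0.196
[... 1753 characters left out ...]
9 117 117 102 101 100  98  94
   88  93  92  90]
 [ 87  89  88  94  93  97  98 116 118 119 115 120 113  98  97 100  94  95
   88  89  92  93]
 [ 89  90  89  90  90  95  99  97 112 115 112 103  99  98  99  98  91  96
   92  88  90  93]
 [ 88  92  90  90  89  94  98  96  95  99  97 100  96 101 100 100  95  91
   92  90  87  91]
 [ 91  91  87  91  87  95  95  97  97  98  98  97  99  97  96  96  93  90
   90  88  88  91]
 [ 87  89  91  90  89  91  96  94  96  98  98  96  99  95  93  95  91  88
   89  89  88  90]
 [ 90  89  93  92  90  91  90  89  95  94  93  95  93  95  94  88  90  88
   92  92  90  92]
 [ 92  90  90  89  89  92  89  93  91  90  91  90  93  93  92  90  90  92
   88  86  90  90]]
```

```bash
python3 - <<'E'
from h import *
s,t=load("side",0),load("top",0)
for n,d,bx in(("t",t,(312,190,342,222)),("s",s,(246,253,280,292))):
    hsv=cv2.cvtColor(d["img"],cv2.COLOR_BGR2HSV); P=cloud(d)
    m=np.zeros(d["depth"].shape,bool);m[bx[1]:bx[3],bx[0]:bx[2]]=1
    ok=m&(np.hypot(P[...,0]-.47,P[...,1]+.235)<.07)
    ym=ok&((hsv[...,1]>150)|((P[...,2]>.02)))&(hsv[...,2]>60)
    q=P[ym&(P[...,2]>.039)&(P[...,2]<.05)]
    r=cv2.minAreaRect((q[:,:2]*1000).astype(np.float32)); print(n,"captop",len(q),q.mean(0).round(4),r)
    for zl,zh in((.028,.039),(.006,.05)):
        qq=P[ym&(P[...,2]>zl)&(P[...,2]<zh)]; print(zl,len(qq),qq.mean(0).round(4),cv2.minAreaRect((qq[:,:2]*1000).astype(np.float32)))
    # silhouette of yellow + white at colour level -> edges of cap top cast on z=.044
    ym8=(cv2.inRange(hsv,(20,140,120),(36,255,255)))
    ym8[~m]=0; cnt=max(cv2.findContours(ym8,0,cv2.CHAIN_APPROX_NONE)[0],key=cv2.contourArea)
    w=np.array([onz(d,*p[0],.044)[:2] for p in cnt])*1000
    print("contour xy mm",w[::3].round(0).tolist())
# stem shoulder/tip circles via depth top+side
for n,d in(("t",t),("s",s)):
    P=cloud(d); near=np.hypot(P[...,0]-.566,P[...,1]-.169)<.03
    for lo,hi in((.128,.145),(.112,.123),(.096,.105)):
        q=P[near&(P[...,2]>lo)&(P[...,2]<hi)]
        if len(q)>4: (c,r)=cv2.minEnclosingCircle((q[:,:2]*1000).astype(np.float32)); print(n,lo,len(q),q.mean(0).round(4),np.round(c,1),r)
E
```

```text
t captop 117 [ 0.4676 -0.2316  0.0428] ((467.90289306640625, -231.87008666992188), (21.870670318603516, 43.85612487792969), 32.165096282958984)
0.028 79 [ 0.4837 -0.2192  0.0337] ((478.8136291503906, -218.01904296875), (34.24888229370117, 46.998046875), 53.241878509521484)
0.006 215 [ 0.474  -0.2256  0.0378] ((477.6325988769531, -225.75914001464844), (44.85562515258789, 43.84396743774414), 32.10966491699219)
contour xy mm [[501.0, -216.0], [492.0, -207.0], [486.0, -201.0], [478.0, -204.0], [469.0, -209.0], [460.0, -205.0], [455.0, -208.0], [446.0, -213.0], [449.0, -222.0], [454.0, -231.0], [460.0, -239.0], [465.0, -248.0], [474.0, -255.0], [483.0, -249.0], [488.0, -241.0], [489.0, -233.0], [497.0, -225.0], [500.0, -219.0]]
s captop 148 [ 0.4689 -0.2363  0.0428] ((468.8441467285156, -235.6356658935547), (23.527671813964844, 42.301639556884766), 33.25382614135742)
0.028 120 [ 0.4794 -0.2334  0.0337] ((478.64923095703125, -229.01913452148438), (47.28857421875, 43.86246871948242), 32.53864288330078)
0.006 382 [ 0.4724 -0.2374  0.0325] ((479.0248107910156, -230.16949462890625), (48.117183
[... 156 characters left out ...]
0, -224.0], [446.0, -232.0], [446.0, -241.0], [444.0, -249.0], [446.0, -259.0], [451.0, -266.0], [456.0, -273.0], [461.0, -281.0], [463.0, -281.0], [466.0, -273.0], [470.0, -266.0], [477.0, -259.0], [487.0, -253.0], [495.0, -249.0], [498.0, -241.0], [499.0, -232.0], [497.0, -222.0], [491.0, -217.0]]
t 0.128 21 [0.5639 0.1694 0.1354] [564.8 169.9] 6.554356575012207
t 0.112 32 [0.563  0.1687 0.1172] [565.9 170.6] 11.201642990112305
t 0.096 48 [0.5604 0.168  0.0983] [565.3 172.1] 17.511560440063477
s 0.128 17 [0.5644 0.1663 0.1343] [566.2 167.6] 7.578644752502441
s 0.112 24 [0.5643 0.1642 0.1177] [565.3 167. ] 11.403029441833496
s 0.096 41 [0.5642 0.1624 0.099 ] [564.  166.2] 17.012659072875977
```

```bash
cat >> h.py <<'E'
from scipy.spatial.transform import Rotation as R
def wrist(Rm,q1,p):   # guess: Rz q1 Ry p Rz q4 Ry q5 Rz(q6+90)
    M=(R.from_euler('z',q1)*R.from_euler('y',p)).inv()*Rm
    out=[]
    e=M.as_euler('ZYZ'); 
    for a,b,c in((e[0],e[1],e[2]),(e[0]+np.pi,-e[1],e[2]+np.pi)):
        w=lambda x:(x+np.pi)%(2*np.pi)-np.pi
        out.append(np.degrees([w(a),w(b),w(c-np.pi/2)]).round(0))
    return out
def frame(zdir,ydir):
    z=np.array(zdir,float);z/=np.linalg.norm(z);y=np.array(ydir,float);y-=z*(y@z);y/=np.linalg.norm(y)
    return R.from_matrix(np.stack([np.cross(y,z),y,z],1))
def cur():
    s=telemetry.get_state(); q=s["ee_rot"]; return s,R.from_quat([q[1],q[2],q[3],q[0]])
def delta(pos,rot):
    s,r=cur(); d=(np.array(pos)-s["position"])/.15; t=(rot*r.inv()).as_rotvec()/(2*np.pi)
    return d.round(3),t.round(4)
E
python3 - <<'E'
from h import *
s,r=cur(); q=s["qpos"]; print(wrist(r,q[0],q[1]+q[2]))
az=np.radians(32.5)
for tilt in(30,45,60):
  for sg in(1,-1):
    c=np.radians(tilt)
    T=frame([np.sin(c)*np.cos(az),np.sin(c)*np.sin(az),-np.cos(c)],[-sg*np.sin(az),sg*np.cos(az),0])
    for q1 in (-35,):
        for p in(1.5,1.8,2.1): print(tilt,sg,p,wrist(T,np.radians(q1),p))
    if tilt==45: print(delta([.481,-.2255,.011],T))
E
```

```text
[array([ 0., 78., -7.]), array([-180.,  -78.,  173.])]
30 1 1.5 [array([  28.,   83., -158.]), array([-152.,  -83.,   22.])]
30 1 1.8 [array([  30.,   67., -167.]), array([-150.,  -67.,   13.])]
30 1 2.1 [array([  35.,   53., -178.]), array([-145.,  -53.,    2.])]
30 -1 1.5 [array([28., 83., 22.]), array([-152.,  -83., -158.])]
30 -1 1.8 [array([30., 67., 13.]), array([-150.,  -67., -167.])]
30 -1 2.1 [array([35., 53.,  2.]), array([-145.,  -53., -178.])]
45 1 1.5 [array([  42.,   77., -161.]), array([-138.,  -77.,   19.])]
45 1 1.8 [array([  46.,   65., -173.]), array([-134.,  -65.,    7.])]
45 1 2.1 [array([ 54.,  54., 171.]), array([-126.,  -54.,   -9.])]
(array([ 2.268, -5.217, -1.463]), array([ 0.0207, -0.1267,  0.1229]))
45 -1 1.5 [array([42., 77., 19.]), array([-138.,  -77., -161.])]
45 -1 1.8 [array([46., 65.,  7.]), array([-134.,  -65., -173.])]
45 -1 2.1 [array([54., 54., -9.]), array([-126.,  -54.,  171.])]
(array([ 2.268, -5.217, -1.463]), array([ 0.1546,  0.0246, -0.3471]))
60 1 1.5 [array([  57.,   73., -165.]), array([-123.,  -73.,   15.])]
60 1 1.8 [array([ 63.,  64., 179.]), array([-117.,  -64.,   -1.])]
60 1 2.1 [array([ 72.,  57., 161.]), array([-108.,  -57.,  -19.])]
60 -1 1.5 [array([57., 73., 15.]), array([-123.,  -73., -165.])]
60 -1 1.8 [array([63., 64., -1.]), array([-117.,  -64.,  179.])]
60 -1 2.1 [array([ 72.,  57., -19.]), array([-108.,  -57.,  161.])]
```

```bash
python3 - <<'E'
from h import *
t=load("top",0)
for n,u,v,z in(("tape",265,222,.045),("wrench1",185,230,0),("wrench2",218,267,0),("elbow",380,226,.01),("bcart",399,195,.04),("wcart",345,145,.05),("hub",301,140,.04),("seal",97,208,.08),("smallk",294,181,.025),("bigk",348,254,.05)): print(n,onz(t,u,v,z).round(3))
for q1 in(-30,):
 for tilt in (45,):
  c=np.radians(tilt)
  for ph in range(-180,180,20):
    a=np.radians(ph)
    T=frame([np.sin(c)*np.cos(a),np.sin(c)*np.sin(a),-np.cos(c)],[-np.sin(a),np.cos(a),0])
    print(ph,[w for p in (1.5,1.9) for w in wrist(T,np.radians(q1),p) if w[1]>0])
E
```

```text
tape [ 0.429 -0.049  0.045]
wrench1 [0.415 0.184 0.   ]
wrench2 [0.307 0.088 0.   ]
elbow [ 0.415 -0.384  0.01 ]
bcart [ 0.5   -0.435  0.04 ]
wcart [ 0.649 -0.288  0.05 ]
hub [ 0.671 -0.162  0.04 ]
seal [0.472 0.412 0.08 ]
smallk [ 0.55  -0.138  0.025]
bigk [ 0.336 -0.275  0.05 ]
-180 [array([-28., 131.,  48.]), array([-22., 111.,  60.])]
-160 [array([-39., 120.,  28.]), array([-34., 102.,  42.])]
-140 [array([-44., 107.,  12.]), array([-42.,  90.,  27.])]
-120 [array([-45.,  93.,  -3.]), array([-47.,  77.,  14.])]
-100 [array([-43.,  79., -17.]), array([-48.,  63.,  -0.])]
-80 [array([-36.,  66., -33.]), array([-46.,  49., -16.])]
-60 [array([-25.,  56., -53.]), array([-37.,  36., -37.])]
-40 [array([ -9.,  50., -77.]), array([-15.,  27., -69.])]
-20 [array([   9.,   50., -103.]), array([  15.,   27., -111.])]
0 [array([  25.,   56., -127.]), array([  37.,   36., -143.])]
20 [array([  36.,   66., -147.]), array([  46.,   49., -164.])]
40 [array([  43.,   79., -163.]), array([  48.,   63., -180.])]
60 [array([  45.,   93., -177.]), array([ 47.,  77., 166.])]
80 [array([ 44., 107., 168.]), array([ 42.,  90., 153.])]
100 [array([ 39., 120., 152.]), array([ 34., 102., 138.])]
120 [array([ 28., 131., 132.]), array([ 22., 111., 120.])]
140 [array([ 11., 138., 105.]), array([  8., 115., 100.])]
160 [array([-11., 138.,  75.]), array([ -8., 115.,  80.])]
```

```bash
python3 -m creep '{"slide":[[0.3,-0.92,0],[0.3,-0.92,0],[0.3,-0.92,0],[0.3,-0.92,0]],"twist":[[0.0258,0.0041,-0.0579],[0.0258,0.0041,-0.0579],[0.0258,0.0041,-0.0579],[0.0258,0.0041,-0.0579]],"fingers":[1,1,1,1]}' 30
python3 -m creep '{"slide":[[0.3,-0.92,0],[0.3,-0.92,0],[0.3,-0.92,0],[0.3,-0.92,0]],"twist":[[0.0258,0.0041,-0.0579],[0.0258,0.0041,-0.0579],[0.0258,0.0041,-0.0579],[0.0258,0.0041,-0.0579]],"fingers":[1,1,1,1]}'
python3 -m creep '{"slide":[[0.3,-0.92,0],[0.3,-0.92,0],[0.3,-0.92,0],[0.3,-0.92,0]],"twist":[[0.0258,0.0041,-0.0579],[0.0258,0.0041,-0.0579],[0.0258,0.0041,-0.0579],[0.0258,0.0041,-0.0579]],"fingers":[1,1,1,1]}'
python3 - <<'E'
from h import *
s,r=cur();print(s["qpos"].round(3),s["position"],r.as_matrix().round(3).tolist())
E
```

```text
clock: 0.5
position: [0.1854, 0.4124, 0.2298]
ee_rot: [-0.022, 0.303, 0.95, 0.075]
contact_force: [1.1, 0.3, 0.7]
width: 0.0853
clock: 0.9
position: [0.2334, 0.2761, 0.2307]
ee_rot: [-0.043, 0.472, 0.867, 0.153]
contact_force: [0.3, 0.9, 0.0]
width: 0.0856
clock: 1.3
position: [0.273, 0.1552, 0.2313]
ee_rot: [-0.064, 0.601, 0.766, 0.216]
contact_force: [1.0, -0.8, -1.1]
width: 0.0854
[-0.301 -0.295  2.162  0.477  1.272 -0.684] [0.27296235 0.15523277 0.23131988] [[-0.269, 0.949, 0.162], [0.894, 0.183, 0.409], [0.358, 0.255, -0.898]]
```

```bash
python3 -m creep '{"slide":[[0.3,-0.92,0],[0.3,-0.92,0],[0.3,-0.92,0],[0.3,-0.92,0],[0.3,-0.92,0]],"twist":[[0.0258,0.0041,-0.0579],[0.0258,0.0041,-0.0579],[0.0258,0.0041,-0.0579],[0.0258,0.0041,-0.0579],[0.0258,0.0041,-0.0579]],"fingers":[1,1,1,1,1]}'
python3 -m creep '{"slide":[[0.3,-0.92,0],[0.3,-0.92,0],[0.3,-0.92,0],[0.3,-0.92,0],[0.3,-0.92,0]],"twist":[[0.0258,0.0041,-0.0579],[0.0258,0.0041,-0.0579],[0.0258,0.0041,-0.0579],[0.0258,0.0041,-0.0579],[0.0258,0.0041,-0.0579]],"fingers":[1,1,1,1,1]}'
python3 - <<'E'
from h import *
s,r=cur();print(s["qpos"].round(3),s["position"],r.as_matrix().round(3).tolist())
az=np.radians(32.5);c=np.radians(45)
T=frame([np.sin(c)*np.cos(az),np.sin(c)*np.sin(az),-np.cos(c)],[np.sin(az),-np.cos(az),0])
print(wrist(r,s["qpos"][0],s["qpos"][1]+s["qpos"][2]))
g=np.array([.481,-.2255,.011]); z=T.as_matrix()[:,2]
print(delta(g-.12*z,T),delta(g,T))
E
```

```text
clock: 1.8
position: [0.3197, 0.0133, 0.2309]
ee_rot: [-0.081, 0.728, 0.622, 0.277]
contact_force: [0.8, -0.4, -0.8]
width: 0.0852
clock: 2.3
position: [0.363, -0.1196, 0.2306]
ee_rot: [-0.098, 0.82, 0.459, 0.327]
contact_force: [0.3, 0.8, 0.6]
width: 0.0853
[-1.162  0.007  2.069  0.644  1.415 -0.829] [ 0.36302873 -0.11962594  0.23057783] [[0.365, 0.817, 0.446], [0.688, -0.56, 0.462], [0.627, 0.138, -0.767]]
[array([ 37.,  81., -48.]), array([-143.,  -81.,  132.])]
(array([ 0.309, -1.01 , -0.898]), array([ 0.0271,  0.004 , -0.0628])) (array([ 0.786, -0.706, -1.464]), array([ 0.0271,  0.004 , -0.0628]))
```

```bash
python3 -m creep '{"slide":[[0.31,-1,-0.3],[0.31,-1,-0.3],[0.31,-1,-0.6],[0.31,-1,-0.9],[0.31,-1,-0.9],[0.31,-1,-0.9],[0.31,-1,-0.9]],"twist":[[0.0271,0.004,-0.0628],[0.0271,0.004,-0.0628],[0.0271,0.004,-0.0628],[0.0271,0.004,-0.0628],[0.0271,0.004,-0.0628],[0.0271,0.004,-0.0628],[0.0271,0.004,-0.0628]],"fingers":[1,1,1,1,1,1,1]}'
python3 - <<'E'
from h import *
s,r=cur();print(s["qpos"].round(3),s["position"])
az=np.radians(32.5);c=np.radians(45)
T=frame([np.sin(c)*np.cos(az),np.sin(c)*np.sin(az),-np.cos(c)],[np.sin(az),-np.cos(az),0])
g=np.array([.481,-.2255,.011]); z=T.as_matrix()[:,2]
print(delta(g-.05*z,T),delta(g,T))
for n in("side","top"):
    d=grab(n,1)
    if n=="top": crop(d,270,160,400,270,6,"t1.png")
    else: crop(d,170,180,330,310,5,"s1.png")
E
```

```text
clock: 3.0
position: [0.4099, -0.2681, 0.0966]
ee_rot: [-0.107, 0.887, 0.259, 0.367]
contact_force: [0.8, -0.5, 0.2]
width: 0.0852
[-1.284  0.376  2.098  0.855  1.122 -0.849] [ 0.40986968 -0.2681315   0.09662015]
(array([ 0.275,  0.158, -0.335]), array([-0., -0., -0.])) (array([ 0.474,  0.284, -0.571]), array([-0., -0., -0.]))
```

View pics/t1.png

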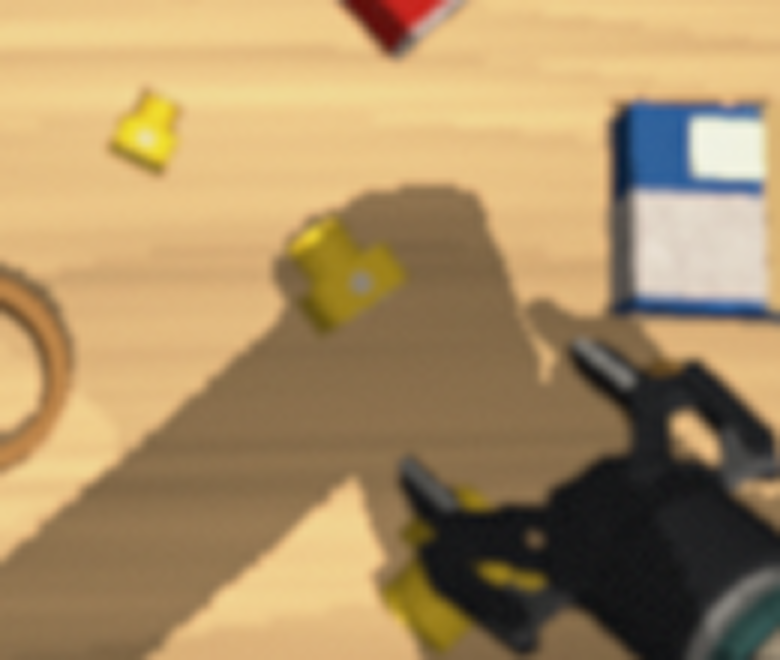

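View pics/s1.png

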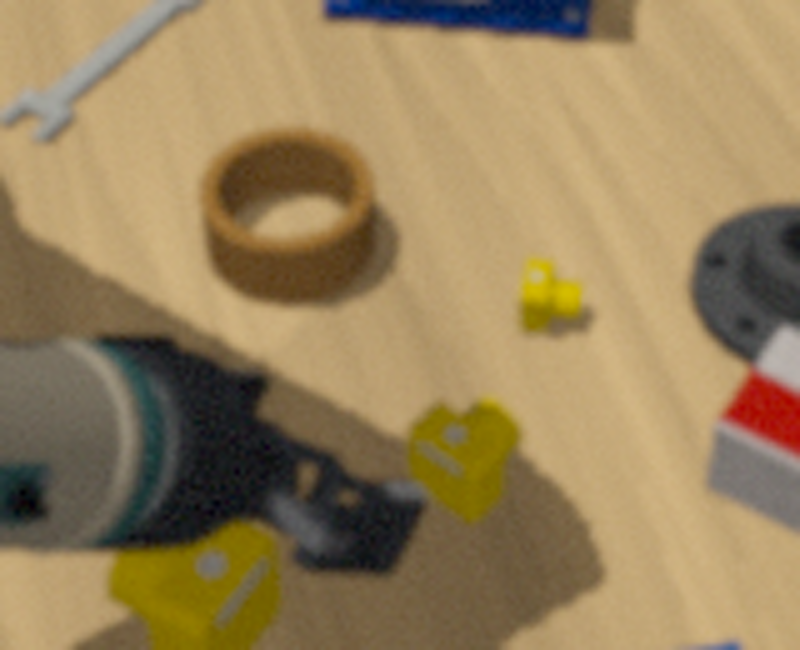

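The gripper is tilted 45° and lines up with the knob, with its fingers clear of the big knob below. Next: advance and close.

```bash
python3 -m creep '{"slide":[[0.275,0.158,-0.335],[0.275,0.158,-0.335],[0.275,0.158,-0.335],[0.38,0.22,-0.45],[0.474,0.284,-0.571],[0.474,0.284,-0.571],[0.474,0.284,-0.571]],"twist":[[0,0,0],[0,0,0],[0,0,0],[0,0,0],[0,0,0],[0,0,0],[0,0,0]],"fingers":[1,1,1,1,1,1,1]}'
python3 - <<'E'
from h import *
s,r=cur();print(s["position"])
for n in("side","top"):
    d=grab(n,2)
    print(n,proj(d,s["position"]))
    if n=="top": crop(d,270,160,400,270,6,"t2.png")
    else: crop(d,170,180,330,310,5,"s2.png")
E
```

```text
clock: 3.8
position: [0.4804, -0.2283, 0.0116]
ee_rot: [-0.105, 0.887, 0.258, 0.367]
contact_force: [-0.9, 0.6, -0.4]
width: 0.0853
[ 0.48039057 -0.22828994  0.01155646]
side (np.float64(264.1248860767779), np.float64(272.0137649197759))
top (np.float64(325.33179723175823), np.float64(204.67592260685015))
```

View pics/t2.png

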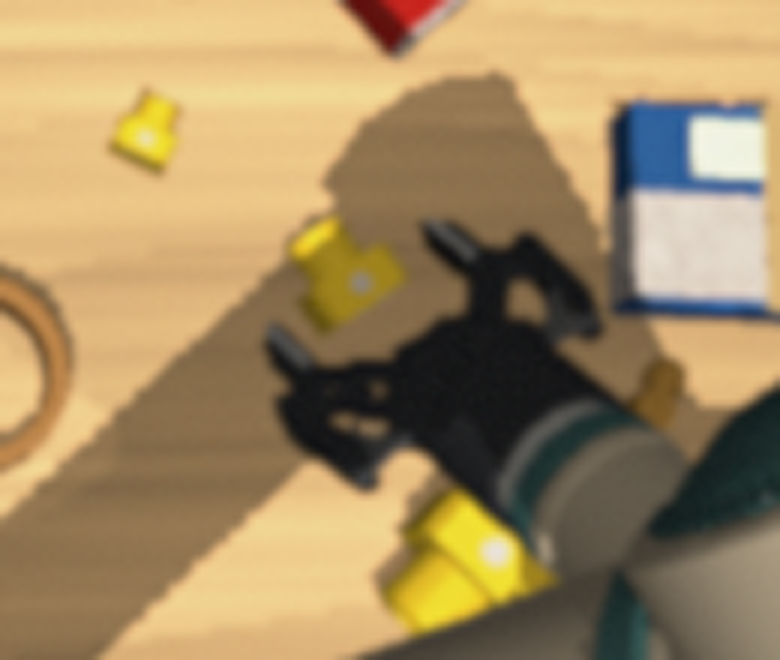

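View pics/s2.png

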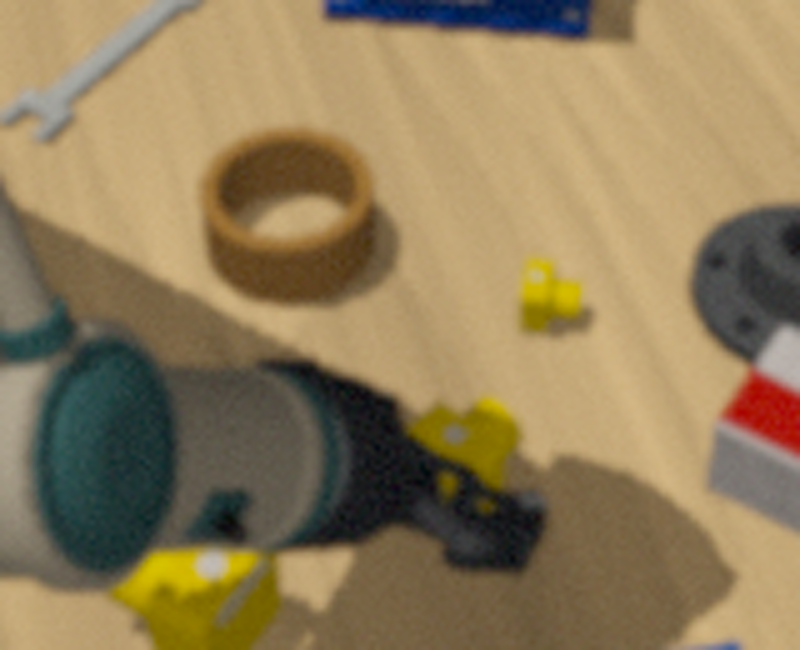

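Both fingers straddle the cap, with the dot midway between the tips. Closing now.

```bash
python3 -m creep '{"slide":[[0,0,0],[0,0,0],[0,0,0],[0,0,0],[0,0,0],[0,0,0],[0,0,0],[0,0,0],[0,0,0],[0,0,0]],"twist":[[0,0,0],[0,0,0],[0,0,0],[0,0,0],[0,0,0],[0,0,0],[0,0,0],[0,0,0],[0,0,0],[0,0,0]],"fingers":[-1,-1,-1,-1,-1,-1,-1,-1,-1,-1]}' 40
python3 -m creep '{"slide":[[0,0,0.3],[0,0,0.5],[0,0,0.7],[0,0,0.7],[0,0,0.7]],"twist":[[0,0,0],[0,0,0],[0,0,0],[0,0,0],[0,0,0]],"fingers":[-1,-1,-1,-1,-1]}'
python3 - <<'E'
from h import *
s,r=cur();print(s["position"],s["width"],s["qpos"].round(2))
for n in("side","top"):
    d=grab(n,3)
    u,v=map(int,proj(d,s["position"])); crop(d,u-50,v-50,u+50,v+50,6,n+"3.png")
a=np.radians(-30);c=np.radians(45)
T=frame([np.sin(c)*np.cos(a),np.sin(c)*np.sin(a),-np.cos(c)],[-np.sin(a),np.cos(a),0])
print(delta(s["position"],T))
E
```

```text
clock: 4.9
position: [0.4804, -0.2282, 0.0107]
ee_rot: [-0.105, 0.888, 0.257, 0.367]
contact_force: [-3.5, -2.3, 6.0]
width: 0.0433
clock: 5.4
position: [0.48, -0.228, 0.1151]
ee_rot: [-0.105, 0.888, 0.258, 0.367]
contact_force: [-0.8, 0.6, -0.9]
width: 0.0434
[ 0.4800146  -0.22797559  0.11509013] 0.043361444235521865 [-1.1   0.34  2.08  0.94  1.06 -0.72]
(array([ 0.002, -0.005,  0.007]), array([-0.2889, -0.0059,  0.2479]))
```

View pics/top3.png

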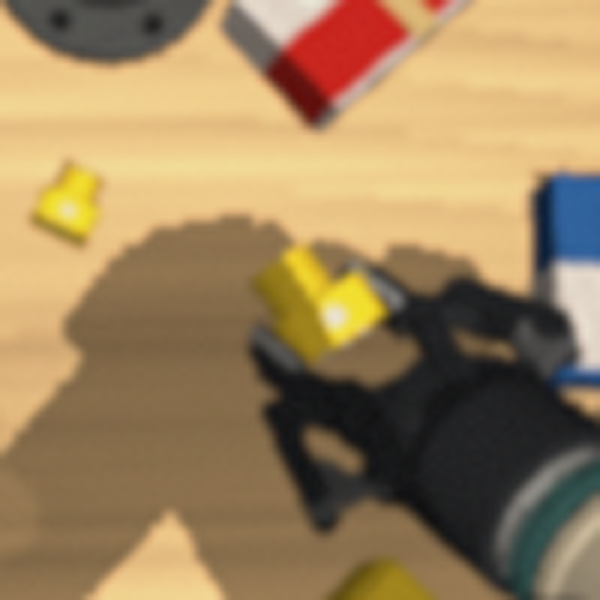

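View pics/side3.png

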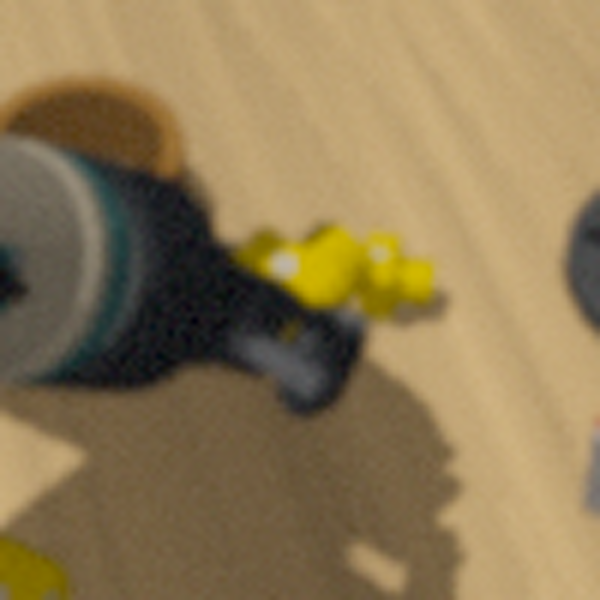

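The knob is held and has not rotated in the grip. Next I'll swing it upright in the air, about 137° in total, in two halves.

```bash
python3 -m creep '{"slide":[[0,0,0.1],[0,0,0.2],[0,0,0.2],[0,0,0.2],[0,0,0.2],[0,0,0.2],[0,0,0.2],[0,0,0.2],[0,0,0.2],[0,0,0.2],[0,0,0.2],[0,0,0.2]],"twist":[[-0.1444,-0.003,0.124],[-0.1444,-0.003,0.124],[-0.1444,-0.003,0.124],[-0.1444,-0.003,0.124],[-0.1444,-0.003,0.124],[-0.1444,-0.003,0.124],[-0.1444,-0.003,0.124],[-0.1444,-0.003,0.124],[-0.1444,-0.003,0.124],[-0.1444,-0.003,0.124],[-0.1444,-0.003,0.124],[-0.1444,-0.003,0.124]],"fingers":[-1,-1,-1,-1,-1,-1,-1,-1,-1,-1,-1,-1]}'
python3 - <<'E'
from h import *
s,r=cur();print(s["position"],s["width"],s["qpos"].round(2),r.as_matrix()[:,2])
a=np.radians(-30);c=np.radians(45)
T=frame([np.sin(c)*np.cos(a),np.sin(c)*np.sin(a),-np.cos(c)],[-np.sin(a),np.cos(a),0])
print(delta(s["position"],T))
E
```

```text
clock: 6.7
position: [0.4802, -0.2286, 0.1447]
ee_rot: [0.159, 0.682, 0.695, 0.163]
contact_force: [1.1, 0.1, -0.2]
width: 0.0432
[ 0.48018792 -0.22860198  0.14467093] 0.043196737939440226 [-0.81  0.12  2.06  0.52  0.71 -1.18] [ 0.44280571  0.00965947 -0.89656556]
(array([0., 0., 0.]), array([-0.1448, -0.003 ,  0.1239]))
```

```bash
python3 -m creep '{"slide":[[0,0,0],[0,0,0],[0,0,0],[0,0,0],[0,0,0],[0,0,0],[0,0,0],[0,0,0],[0,0,0],[0,0,0],[0,0,0],[0,0,0]],"twist":[[-0.1448,-0.003,0.1239],[-0.1448,-0.003,0.1239],[-0.1448,-0.003,0.1239],[-0.1448,-0.003,0.1239],[-0.1448,-0.003,0.1239],[-0.1448,-0.003,0.1239],[-0.1448,-0.003,0.1239],[-0.1448,-0.003,0.1239],[-0.1448,-0.003,0.1239],[-0.1448,-0.003,0.1239],[-0.1448,-0.003,0.1239],[-0.1448,-0.003,0.1239]],"fingers":[-1,-1,-1,-1,-1,-1,-1,-1,-1,-1,-1,-1]}'
python3 - <<'E'
from h import *
s,r=cur();print(s["position"],s["width"],s["qpos"].round(2),r.as_matrix()[:,2])
for n in("side","top"):
    d=grab(n,4)
    u,v=map(int,proj(d,s["position"])); crop(d,u-40,v-40,u+40,v+40,7,n+"4.png")
E
```

```text
clock: 7.9
position: [0.4781, -0.2311, 0.1662]
ee_rot: [0.358, 0.238, 0.898, -0.092]
contact_force: [0.0, -0.9, -1.6]
width: 0.0434
[ 0.47813962 -0.23107767  0.16617833] 0.04339669219240556 [-0.65  0.02  2.32  1.04  0.11 -2.7 ] [ 0.59898033 -0.33502834 -0.72730913]
```

View pics/top4.png

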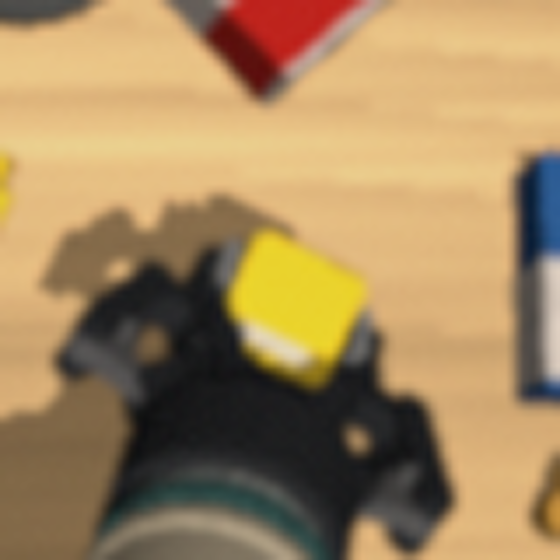

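View pics/side4.png

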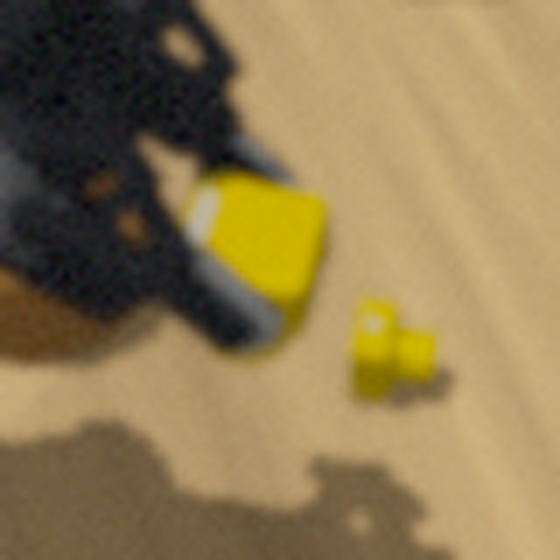

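```bash
python3 - <<'E'
from h import *
s,r=cur()
az=np.radians(32.5);c=np.radians(45)
T0=frame([np.sin(c)*np.cos(az),np.sin(c)*np.sin(az),-np.cos(c)],[np.sin(az),-np.cos(az),0])
kz=T0.inv().apply([-np.cos(az),-np.sin(az),0]); kx=T0.inv().apply([0,0,1])
print("kz now",r.apply(kz),"kx",r.apply(kx))
for p in(1.9,2.2):
 for ph in range(-120,60,15):
    a=np.radians(ph)
    T=frame([np.sin(c)*np.cos(a),np.sin(c)*np.sin(a),-np.cos(c)],[-np.sin(a),np.cos(a),0])
    print(p,ph,[w for w in wrist(T,np.radians(-37),p) if w[1]>0])
E
```

```text
kz now [ 0.02292594 -0.01917362  0.99955329] kx [-0.86973874  0.49263603  0.02939833]
1.9 -120 [array([-48.,  72.,   9.])]
1.9 -105 [array([-48.,  61.,  -1.])]
1.9 -90 [array([-47.,  51., -13.])]
1.9 -75 [array([-42.,  41., -27.])]
1.9 -60 [array([-31.,  32., -46.])]
1.9 -45 [array([-13.,  27., -73.])]
1.9 -30 [array([  11.,   27., -105.])]
1.9 -15 [array([  30.,   32., -132.])]
1.9 0 [array([  41.,   40., -152.])]
1.9 15 [array([  47.,   50., -166.])]
1.9 30 [array([  48.,   61., -178.])]
1.9 45 [array([ 48.,  71., 172.])]
2.2 -120 [array([-53.,  61.,  23.])]
2.2 -105 [array([-58.,  51.,  15.])]
2.2 -90 [array([-60.,  41.,   6.])]
2.2 -75 [array([-61.,  30.,  -4.])]
2.2 -60 [array([-56.,  20., -19.])]
2.2 -45 [array([-32.,  11., -53.])]
2.2 -30 [array([  29.,   10., -123.])]
2.2 -15 [array([  55.,   19., -159.])]
2.2 0 [array([  61.,   29., -175.])]
2.2 15 [array([ 60.,  40., 174.])]
2.2 30 [array([ 58.,  50., 165.])]
2.2 45 [array([ 54.,  60., 157.])]
```

The arm ran to its q5/q6 limits, but the knob is already upright to within 2°. The white bar on the cap faces the gripper. I'll swing it to the open area in front of the stand, which also takes the arm off the limits, and put it down there.

```bash
python3 -m creep '{"slide":[[0.2,0.35,0],[0.48,0.83,0],[0.48,0.83,0],[0.48,0.83,0],[0.48,0.83,0],[0.48,0.83,0]],"twist":[[0,0,0.02],[0,0,0.04],[0,0,0.04],[0,0,0.04],[0,0,0.04],[0,0,0.04]],"fingers":[-1,-1,-1,-1,-1,-1]}'
python3 - <<'E'
from h import *
s,r=cur();print(s["position"],s["width"],s["qpos"].round(2),r.as_matrix()[:,2])
az=np.radians(32.5);c=np.radians(45)
T0=frame([np.sin(c)*np.cos(az),np.sin(c)*np.sin(az),-np.cos(c)],[np.sin(az),-np.cos(az),0])
kz=T0.inv().apply([-np.cos(az),-np.sin(az),0]); kx=T0.inv().apply([0,0,1])
print("kz now",r.apply(kz),"kx",r.apply(kx))
E
```

```text
clock: 8.6
position: [0.5494, -0.1084, 0.1681]
ee_rot: [0.365, 0.123, 0.922, -0.044]
contact_force: [0.1, -0.4, -0.2]
width: 0.0432
[ 0.54937659 -0.10838477  0.16813369] 0.043193279870067915 [-0.37  0.06  2.26  0.85  0.11 -2.5 ] [ 0.66200718 -0.17198029 -0.72949933]
kz now [ 0.0289839  -0.01629069  0.99944712] kx [-0.96520343  0.25950756  0.03222073]
```

```bash
cat >> h.py <<'E'
_az=np.radians(32.5);_c=np.radians(45)
T0=frame([np.sin(_c)*np.cos(_az),np.sin(_c)*np.sin(_az),-np.cos(_c)],[np.sin(_az),-np.cos(_az),0])
KZ=T0.inv().apply([-np.cos(_az),-np.sin(_az),0]); KX=T0.inv().apply([0,0,1])
def tiltframe(deg,phi,sg=1):
    c=np.radians(deg);a=np.radians(phi)
    return frame([np.sin(c)*np.cos(a),np.sin(c)*np.sin(a),-np.cos(c)],[-sg*np.sin(a),sg*np.cos(a),0])
E
python3 - <<'E'
from h import *
s,r=cur()
A=tiltframe(0.01,-14.6);B=tiltframe(0.01,-95);C=tiltframe(45,-95)
rv=lambda a,b:((b*a.inv()).as_rotvec()/2/np.pi).round(4)
print("A",rv(r,A),"C",rv(B,C), C.apply(KZ),C.apply(KX))
for p in(1.8,2.2,2.4,2.6):
  for t,ph in((0.01,-14.6),(0.01,-95),(45,-95),(45,-110),(45,-80)): print(p,t,ph,wrist(tiltframe(t,ph),np.radians(-16),p)[0])
E
```

```text
A [0.0295 0.1162 0.0017] C [-0.1245  0.0109 -0.    ] [-1.15321438e-17 -1.33388956e-16  1.00000000e+00] [8.71557427e-02 9.96194698e-01 2.25367332e-16]
1.8 0.01 -14.6 [  0.  77. -91.]
1.8 0.01 -95 [ -0.  77. -11.]
1.8 45 -95 [-47.  73.   2.]
1.8 45 -110 [-45.  84.  12.]
1.8 45 -80 [-46.  62.  -9.]
2.2 0.01 -14.6 [  0.  54. -91.]
2.2 0.01 -95 [ -0.  54. -11.]
2.2 45 -95 [-55.  58.  21.]
2.2 45 -110 [-50.  68.  29.]
2.2 45 -80 [-59.  48.  13.]
2.4 0.01 -14.6 [  0.  42. -91.]
2.4 0.01 -95 [ -0.  42. -11.]
2.4 45 -95 [-61.  52.  33.]
2.4 45 -110 [-54.  61.  39.]
2.4 45 -80 [-69.  43.  27.]
2.6 0.01 -14.6 [  0.  31. -91.]
2.6 0.01 -95 [ -0.  31. -11.]
2.6 45 -95 [-70.  48.  47.]
2.6 45 -110 [-60.  55.  51.]
2.6 45 -80 [-81.  40.  44.]
```

```bash
python3 -m creep '{"slide":[[0,0,0],[0,0,0],[0,0,0],[0,0,0],[0,0,0],[0,0,0],[0,0,0]],"twist":[[0.0295,0.1162,0.0017],[0.0295,0.1162,0.0017],[0.0295,0.1162,0.0017],[0.0295,0.1162,0.0017],[0.0295,0.1162,0.0017],[0.0295,0.1162,0.0017],[0.0295,0.1162,0.0017]],"fingers":[-1,-1,-1,-1,-1,-1,-1]}'
python3 -m creep '{"slide":[[0,0,0],[0,0,0],[0,0,0],[0,0,0],[0,0,0],[0,0,0],[0,0,0],[0,0,0],[0,0,0],[0,0,0],[0,0,0],[0,0,0],[0,0,0]],"twist":[[0,0,-0.279],[0,0,-0.279],[0,0,-0.279],[0,0,-0.279],[0,0,-0.279],[0,0,-0.279],[0,0,-0.279],[0,0,-0.279],[0,0,-0.279],[0,0,-0.279],[0,0,-0.279],[0,0,-0.279],[0,0,-0.279]],"fingers":[-1,-1,-1,-1,-1,-1,-1,-1,-1,-1,-1,-1,-1]}'
python3 - <<'E'
from h import *
s,r=cur()
print(s["position"],s["width"],s["qpos"].round(2),r.as_matrix().round(3).tolist())
print(delta([.48,-.22,.16],tiltframe(45,-115)))
E
```

```text
clock: 9.3
position: [0.5529, -0.1107, 0.1691]
ee_rot: [0.001, 0.128, 0.992, 0.0]
contact_force: [-0.2, 0.4, -1.0]
width: 0.0435
clock: 10.6
position: [0.5493, -0.1095, 0.1683]
ee_rot: [0.0, 0.844, 0.536, 0.0]
contact_force: [-0.8, 0.2, -1.2]
width: 0.0434
[ 0.54926976 -0.10945487  0.16832851] 0.0433818605112969 [-0.32  0.3   1.64  0.    1.21  0.12] [[0.425, 0.905, 0.001], [0.905, -0.425, -0.0], [0.0, 0.001, -1.0]]
(array([-0.462, -0.737, -0.056]), array([-0.1132,  0.0532,  0.0004]))
```

```bash
python3 -m creep '{"slide":[[-0.1,-0.15,0],[-0.2,-0.3,0],[-0.3,-0.45,0],[-0.4,-0.6,0],[-0.46,-0.74,0],[-0.46,-0.74,0],[-0.46,-0.74,0],[-0.46,-0.74,0]],"twist":[[-0.1132,0.0532,0.0004],[-0.1132,0.0532,0.0004],[-0.1132,0.0532,0.0004],[-0.1132,0.0532,0.0004],[-0.1132,0.0532,0.0004],[-0.1132,0.0532,0.0004],[-0.1132,0.0532,0.0004],[-0.1132,0.0532,0.0004]],"fingers":[-1,-1,-1,-1,-1,-1,-1,-1]}'
python3 - <<'E'
from h import *
s,r=cur()
print(s["position"],s["width"],s["qpos"].round(2),r.apply(KZ),r.apply(KX))
for n in("side","top"):
    d=grab(n,5)
    u,v=map(int,proj(d,s["position"])); crop(d,u-45,v-45,u+45,v+45,6,n+"5.png")
E
```

```text
clock: 11.4
position: [0.4811, -0.2189, 0.1686]
ee_rot: [0.205, 0.779, 0.497, -0.322]
contact_force: [0.2, 1.1, 0.6]
width: 0.0434
[ 0.48107305 -0.21886593  0.16855719] 0.0433504236067566 [-0.09  0.44  1.71 -0.74  1.38  0.64] [ 6.68672226e-04 -2.44615305e-03  9.99996785e-01] [0.42152129 0.90681644 0.00193636]
```

View pics/top5.png

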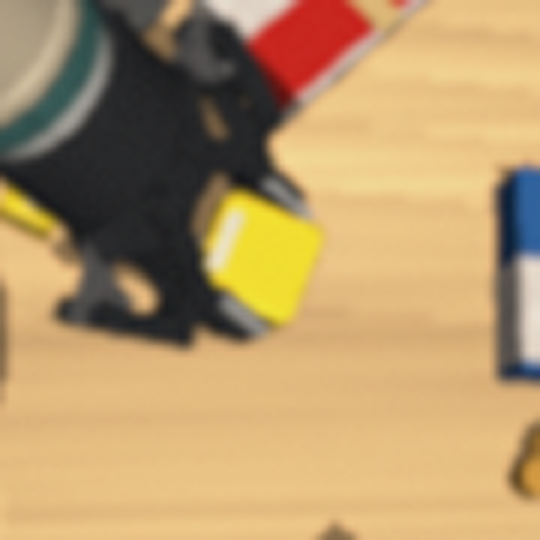

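View pics/side5.png

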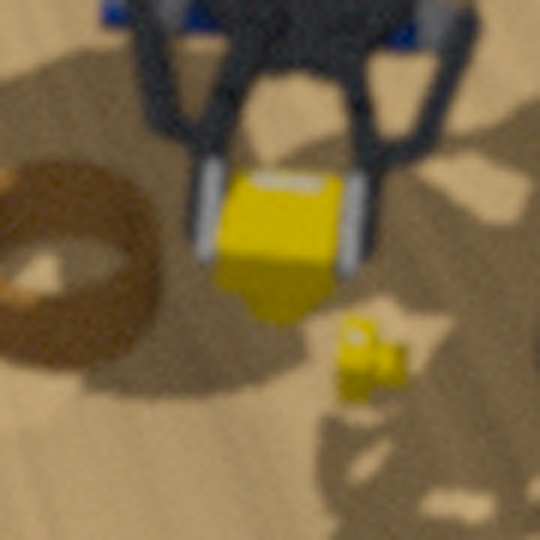

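```bash
python3 - <<'E'
from h import *
s,r=cur()
q=[0.888,0.257,0.367]
Rg=R.from_quat([.888,.257,.367,-.105])
off=Rg.inv().apply(np.array([.4682,-.234,.022])-np.array([.4804,-.2282,.0107])); off[1]=0
print("off",off)
cap=s["position"]+r.apply(off); foot=cap-.034*r.apply(KZ); print(cap,foot)
for n in("side","top"):
    d=load(n,5);P=cloud(d);m=(np.linalg.norm(P-(cap+[0,0,.011]),axis=-1)<.03)&(P[...,2]>cap[2]+.003)
    hsv=cv2.cvtColor(d["img"],cv2.COLOR_BGR2HSV); m&=(hsv[...,0]>20)&(hsv[...,0]<36)&(hsv[...,1]>140)
    q=P[m]; print(n,len(q),np.median(q,0), q.mean(0))
E
```

```text
off [-0.00153046  0.         -0.01747408]
[ 0.48576092 -0.20898251  0.18274452] [ 0.4857857  -0.20893606  0.14874456]
side 262 [ 0.48236008 -0.21385517  0.1897056 ] [ 0.48302286 -0.2136021   0.18956211]
top 257 [ 0.48591714 -0.21132063  0.19007702] [ 0.48554254 -0.21121938  0.19025171]
```

```bash
python3 -m creep '{"slide":[[-0.135,-0.44,0],[-0.135,-0.44,-0.1],[-0.135,-0.44,-0.35],[-0.135,-0.44,-0.6],[-0.135,-0.44,-0.8],[-0.135,-0.44,-0.9],[-0.135,-0.44,-0.93],[-0.135,-0.44,-0.93],[-0.135,-0.44,-0.93]],"twist":[[0,0,0],[0,0,0],[0,0,0],[0,0,0],[0,0,0],[0,0,0],[0,0,0],[0,0,0],[0,0,0]],"fingers":[-1,-1,-1,-1,-1,-1,-1,-1,-1]}'
python3 - <<'E'
from h import *
s,r=cur()
print(s["position"],s["contact_force"],s["qpos"].round(2),r.apply(KZ),r.apply(KX))
for n in("side","top"):
    d=grab(n,6)
    u,v=map(int,proj(d,s["position"])); crop(d,u-45,v-45,u+45,v+45,6,n+"6.png")
E
```

```text
clock: 12.4
position: [0.4612, -0.2852, 0.0303]
ee_rot: [0.206, 0.779, 0.497, -0.323]
contact_force: [0.3, 0.9, 0.1]
width: 0.0435
[ 0.46124282 -0.28518616  0.03034911] [0.26702681 0.91082746 0.08740412] [-0.21  0.6   1.88 -0.89  1.09  0.83] [-3.87068470e-04  9.65095833e-04  9.99999459e-01] [ 4.21180683e-01  9.06976474e-01 -7.12293839e-04]
```

View pics/side6.png

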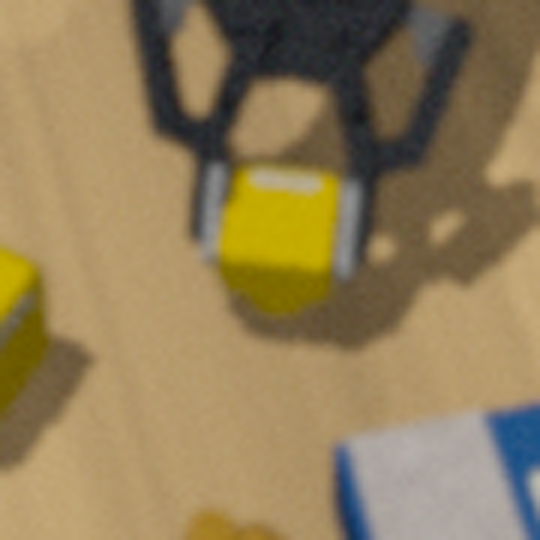

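View pics/top6.png

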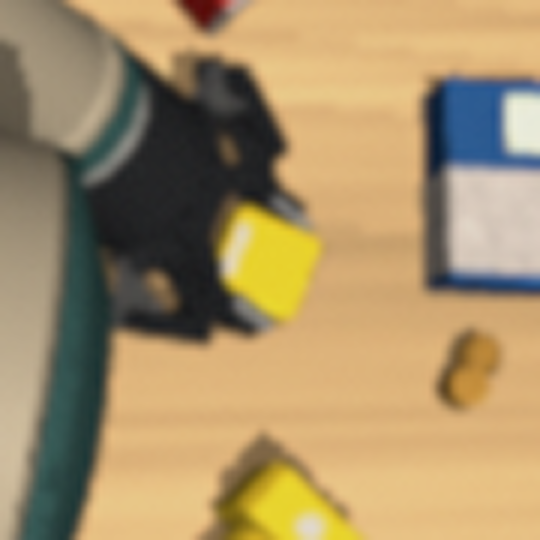

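The knob hangs upright just above the counter. I'll lower it slowly until it touches.

```bash
python3 -m creep '{"slide":[[0,0,-0.015],[0,0,-0.03],[0,0,-0.035],[0,0,-0.035]],"twist":[[0,0,0],[0,0,0],[0,0,0],[0,0,0]],"fingers":[-1,-1,-1,-1]}'
python3 -m creep '{"slide":[[0,0,-0.007],[0,0,-0.014],[0,0,-0.02],[0,0,-0.02]],"twist":[[0,0,0],[0,0,0],[0,0,0],[0,0,0]],"fingers":[-1,-1,-1,-1]}'
```

```text
clock: 12.9
position: [0.4602, -0.2848, 0.0235]
ee_rot: [0.205, 0.778, 0.497, -0.323]
contact_force: [-0.5, 0.3, 0.0]
width: 0.0431
clock: 13.3
position: [0.4603, -0.2849, 0.0228]
ee_rot: [0.206, 0.778, 0.497, -0.324]
contact_force: [-0.6, 6.6, 11.0]
width: 0.0433
```

```bash
python3 -m creep '{"slide":[[0,0,0.005],[0,0,0.005],[0,0,0.005],[0,0,0.005],[0,0,0.005],[0,0,0.005],[0,0,0.005],[0,0,0.005],[0.05,0.11,0.12],[0.1,0.22,0.24],[0.2,0.43,0.47],[0.2,0.43,0.65],[0.2,0.43,0.9],[0.2,0.43,0.9],[0.2,0.43,0.9]],"twist":[[0,0,0],[0,0,0],[0,0,0],[0,0,0],[0,0,0],[0,0,0],[0,0,0],[0,0,0],[0,0,0],[0,0,0],[0,0,0],[0,0,0],[0,0,0],[0,0,0],[0,0,0]],"fingers":[1,1,1,1,1,1,1,1,1,1,1,1,1,1,1]}'
python3 - <<'E'
from h import *
s,r=cur()
print(s["position"],s["width"],s["qpos"].round(2))
for n in("side","top"):
    d=grab(n,7)
    u,v=map(int,proj(d,[.465,-.275,.03])); print(u,v);crop(d,u-45,v-45,u+45,v+45,6,n+"7.png")
    P=cloud(d); m=(np.hypot(P[...,0]-.465,P[...,1]+.275)<.045)&(P[...,2]>.038)&(P[...,2]<.055)
    q=P[m]; print(n,len(q),q.mean(0),cv2.minAreaRect((q[:,:2]*1000).astype(np.float32)))
E
```

```text
clock: 14.8
position: [0.4905, -0.2201, 0.1563]
ee_rot: [0.206, 0.779, 0.497, -0.322]
contact_force: [-0.4, -0.6, -0.7]
width: 0.0851
[ 0.49053261 -0.22009062  0.15625369] 0.08505303447743877 [-0.09  0.46  1.71 -0.75  1.37  0.65]
263 284
side 325 [ 0.46297536 -0.27735939  0.04383353] ((463.9027099609375, -275.1424560546875), (46.09059143066406, 43.85324478149414), 64.88384246826172)
343 208
top 242 [ 0.4631185  -0.27264045  0.04358394] ((463.5729675292969, -273.2567443847656), (44.427127838134766, 44.39458084106445), 65.01808166503906)
```

View pics/side7.png

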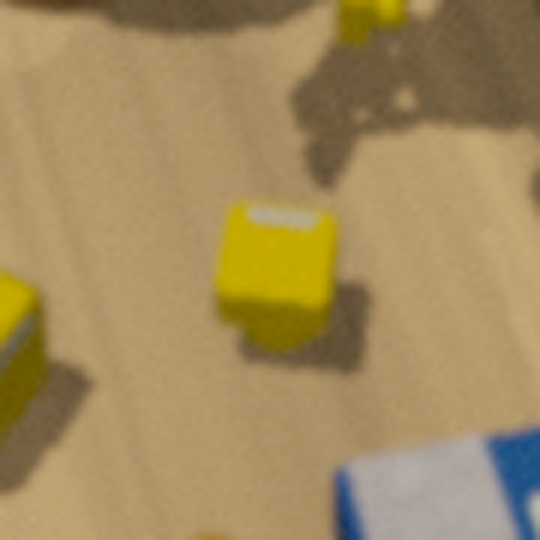

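View pics/top7.png

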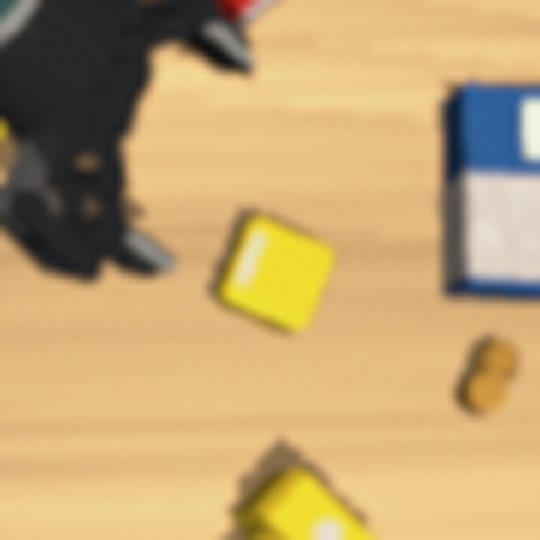

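The knob stands upright at about (.464,-.2745). The white bar faces azimuth 65°. Next is a regrasp from straight above.

```bash
python3 - <<'E'
from h import *
print(delta([.4637,-.2745,.12],tiltframe(0.01,-115)))
E
```

```text
(array([-0.172, -0.362, -0.231]), array([ 0.1132, -0.0533, -0.0004]))
```

```bash
python3 -m creep '{"slide":[[-0.04,-0.1,0],[-0.08,-0.2,0],[-0.172,-0.362,0],[-0.172,-0.362,-0.1],[-0.172,-0.362,-0.15],[-0.172,-0.362,-0.231],[-0.172,-0.362,-0.231],[-0.172,-0.362,-0.231]],"twist":[[0.1132,-0.0533,-0.0004],[0.1132,-0.0533,-0.0004],[0.1132,-0.0533,-0.0004],[0.1132,-0.0533,-0.0004],[0.1132,-0.0533,-0.0004],[0.1132,-0.0533,-0.0004],[0.1132,-0.0533,-0.0004],[0.1132,-0.0533,-0.0004]],"fingers":[1,1,1,1,1,1,1,1]}'
python3 - <<'E'
from h import *
print(delta([.4637,-.2745,.014],tiltframe(0.01,-115)))
s,r=cur();print(s["position"])
d=grab("side",8);u,v=map(int,proj(d,[.465,-.275,.06]));crop(d,u-45,v-45,u+45,v+45,6,"s8.png")
E
```

```text
clock: 15.7
position: [0.4634, -0.2743, 0.1197]
ee_rot: [-0.001, 0.844, 0.536, -0.001]
contact_force: [0.5, 0.4, -0.2]
width: 0.0854
(array([ 0.002, -0.001, -0.705]), array([-0.0002, -0.0003,  0.0003]))
[ 0.46344339 -0.27429652  0.1197294 ]
```

View pics/s8.png

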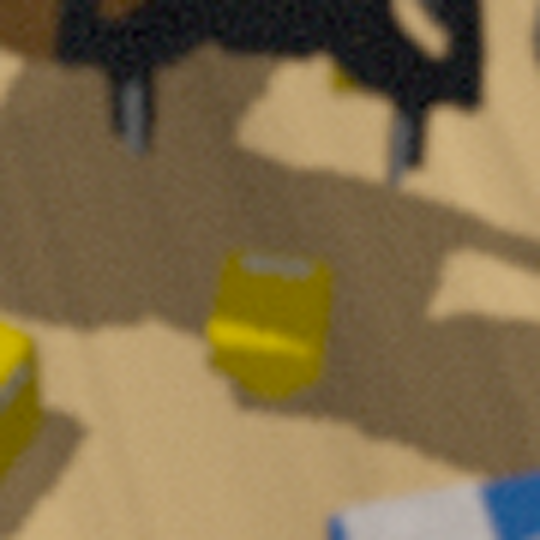

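The open fingers are centred over the upright knob. Descending to grasp it.

```bash
python3 -m creep '{"slide":[[0,0,-0.25],[0,0,-0.45],[0,0,-0.6],[0,0,-0.7],[0,0,-0.7],[0,0,-0.7],[0,0,-0.7],[0,0,-0.7],[0,0,-0.7],[0,0,-0.7],[0,0,-0.7],[0,0,-0.7],[0,0,-0.7],[0,0,-0.7],[0,0,-0.7]],"twist":[[0,0,0],[0,0,0],[0,0,0],[0,0,0],[0,0,0],[0,0,0],[0,0,0],[0,0,0],[0,0,0],[0,0,0],[0,0,0],[0,0,0],[0,0,0],[0,0,0],[0,0,0]],"fingers":[1,1,1,1,1,-1,-1,-1,-1,-1,-1,-1,-1,-1,-1]}' 80
python3 -m creep '{"slide":[[0,0,0.3],[0,0,0.6],[0,0,1],[0,0,1],[0,0,1]],"twist":[[0,0,0],[0,0,0],[0,0,0],[0,0,0],[0,0,0]],"fingers":[-1,-1,-1,-1,-1]}'
python3 -m creep '{"slide":[[0,0,0.2],[0,0,0.35],[0,0,0.35]],"twist":[[0,0,0],[0,0,0],[0,0,0]],"fingers":[-1,-1,-1]}'
python3 - <<'E'
from h import *
s,r=cur();print(s["position"],s["width"],s["qpos"].round(2))
# target: knob x (tool frame: y=-? ) yaw change -44.5
print(delta([.5655,.1688,.215],tiltframe(0.01,-115-44.5)))
for n in("side","top"):
    d=grab(n,9)
    u,v=map(int,proj(d,s["position"])); crop(d,u-45,v-45,u+45,v+45,6,n+"9.png")
E
```

```text
clock: 17.25
position: [0.4655, -0.2752, 0.0175]
ee_rot: [0.002, 0.844, 0.537, 0.001]
contact_force: [-0.3, 0.9, 6.1]
width: 0.0427
clock: 17.75
position: [0.4655, -0.2755, 0.1685]
ee_rot: [0.003, 0.844, 0.537, 0.001]
contact_force: [0.1, 0.5, -1.8]
width: 0.0425
clock: 18.05
position: [0.4651, -0.2752, 0.2193]
ee_rot: [0.002, 0.844, 0.537, 0.001]
contact_force: [0.2, -0.9, -1.1]
width: 0.0425
[ 0.46512307 -0.27516904  0.21927437] 0.042459045529945214 [-0.66  0.23  1.6   0.    1.31 -0.23]
(array([ 0.669,  2.96 , -0.028]), array([ 0.0005,  0.0004, -0.1234]))
```

View pics/side9.png

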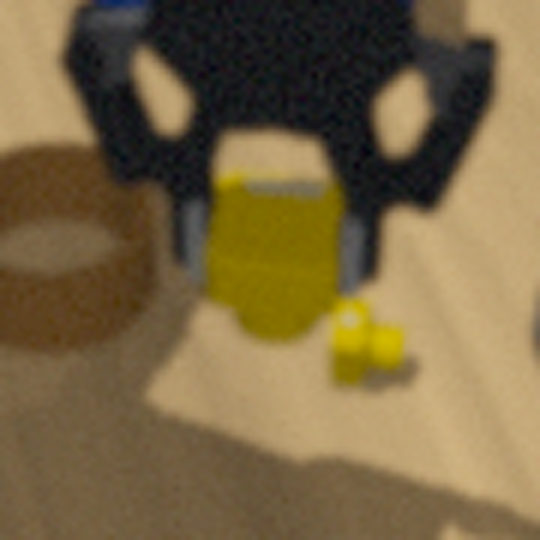

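```bash
python3 -m creep '{"slide":[[0.1,0.33,0],[0.15,0.65,0],[0.22,0.99,0],[0.22,0.99,0],[0.22,0.99,0]],"twist":[[0,0,-0.041],[0,0,-0.041],[0,0,-0.041],[0,0,-0.041],[0,0,-0.041]],"fingers":[-1,-1,-1,-1,-1]}'
python3 -m creep '{"slide":[[0.1,0.33,0],[0.15,0.65,0],[0.22,0.99,0],[0.22,0.99,0],[0.22,0.99,0]],"twist":[[0,0,-0.041],[0,0,-0.041],[0,0,-0.041],[0,0,-0.041],[0,0,-0.041]],"fingers":[-1,-1,-1,-1,-1]}'
python3 -m creep '{"slide":[[0.1,0.33,0],[0.15,0.65,0],[0.23,0.98,0],[0.23,0.98,0],[0.23,0.98,0]],"twist":[[0,0,-0.041],[0,0,-0.041],[0,0,-0.041],[0,0,-0.041],[0,0,-0.041]],"fingers":[-1,-1,-1,-1,-1]}'
python3 - <<'E'
from h import *
s,r=cur();print(s["position"],s["width"],s["qpos"].round(2))
print(delta([.5657,.1688,.185],tiltframe(0.01,-115-44.5)))
for n in("side","top"):
    d=grab(n,10)
    u,v=map(int,proj(d,s["position"])); crop(d,u-45,v-45,u+45,v+45,6,n+"10.png")
E
```

```text
clock: 18.65
position: [0.4964, -0.1244, 0.2164]
ee_rot: [-0.001, 0.905, 0.426, -0.001]
contact_force: [0.7, -0.5, -1.1]
width: 0.0427
clock: 19.15
position: [0.5304, 0.0222, 0.2173]
ee_rot: [0.001, 0.952, 0.305, -0.001]
contact_force: [0.7, -1.1, -1.0]
width: 0.0426
clock: 19.65
position: [0.5653, 0.168, 0.2175]
ee_rot: [0.002, 0.984, 0.18, -0.001]
contact_force: [-0.1, -0.3, -0.9]
width: 0.0425
[0.56533007 0.16797635 0.21747873] 0.04249409618874384 [ 0.17  0.31  1.49 -0.    1.34  1.38]
(array([ 0.002,  0.005, -0.217]), array([ 0.0005, -0.0001, -0.0005]))
```

View pics/side10.png

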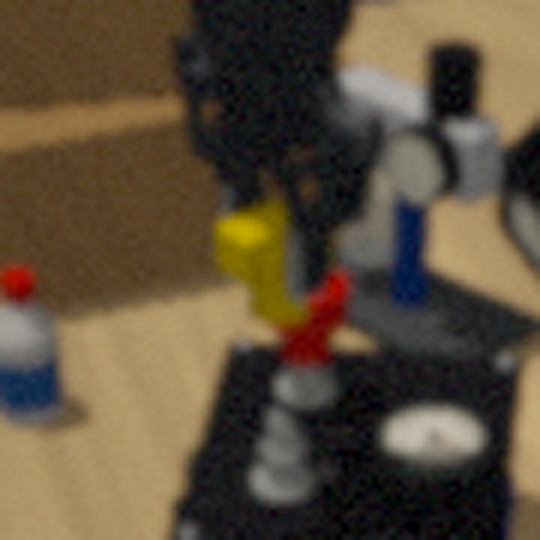

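View pics/top10.png

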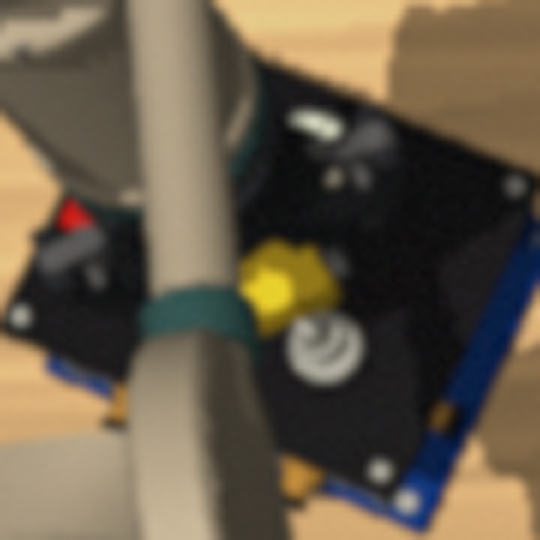

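```bash
python3 - <<'E'
from h import *
for n,c in(("side",None),("top",None)):
    d=grab(n,11); s,r=cur()
    u,v=map(int,proj(d,s["position"]))
    im=d["img"][v-25:v+25,u-30:u+30]; im=cv2.resize(im,None,fx=10,fy=10,interpolation=cv2.INTER_CUBIC)
    im=np.clip(255*(im/255.)**.6,0,255).astype(np.uint8); cv2.imwrite(f"pics/{n}11.png",im)
    P=cloud(d); hsv=cv2.cvtColor(d["img"],cv2.COLOR_BGR2HSV)
    m=(hsv[...,0]>20)&(hsv[...,0]<36)&(hsv[...,1]>140)&(np.linalg.norm(P-s["position"],axis=-1)<.06)
    q=P[m]; print(n,len(q),q.min(0),q.max(0),q.mean(0))
    for z in np.arange(.19,.26,.008):
        k=q[(q[:,2]>=z)&(q[:,2]<z+.008)]
        if len(k): print(round(z,3),len(k),k.mean(0).round(4),k[:,:2].min(0).round(3),k[:,:2].max(0).round(3))
E
```

```text
side 197 [0.5374454  0.13385466 0.20055037] [0.58859756 0.19121549 0.26942536] [0.55386727 0.15880226 0.23405437]
0.198 12 [0.5621 0.155  0.2027] [0.551 0.151] [0.575 0.159]
0.206 21 [0.56   0.1545 0.2094] [0.549 0.15 ] [0.574 0.163]
0.214 4 [0.5568 0.1493 0.2181] [0.551 0.144] [0.562 0.157]
0.222 26 [0.5471 0.1536 0.2263] [0.538 0.138] [0.562 0.173]
0.23 28 [0.5481 0.153  0.2339] [0.538 0.139] [0.562 0.176]
0.238 94 [0.5539 0.1655 0.2433] [0.537 0.139] [0.589 0.191]
0.246 3 [0.555  0.1664 0.2475] [0.544 0.159] [0.564 0.178]
0.254 4 [0.5662 0.1395 0.2566] [0.561 0.135] [0.58  0.142]
top 162 [0.53949837 0.14128673 0.22272765] [0.56927574 0.1743168  0.26818633] [0.55393741 0.15754193 0.2419642 ]
0.222 10 [0.5481 0.1538 0.2265] [0.54  0.142] [0.561 0.169]
0.23 17 [0.5467 0.1536 0.2344] [0.539 0.141] [0.561 0.169]
0.238 122 [0.555  0.1586 0.2434] [0.541 0.142] [0.569 0.174]
0.246 10 [0.5563 0.1597 0.2472] [0.541 0.142] [0.561 0.174]
0.254 2 [0.562  0.143  0.2559] [0.562 0.142] [0.562 0.144]
```

View pics/side11.png

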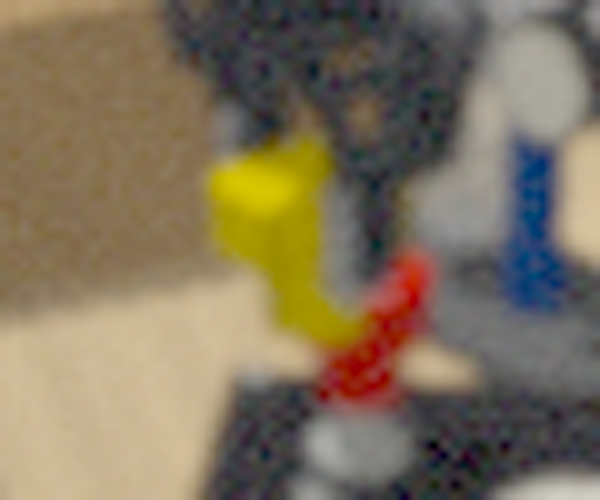

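View pics/top11.png

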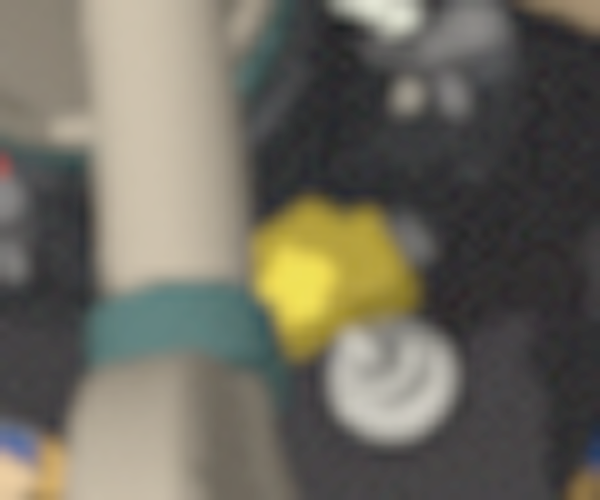

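It is upright: the cap top reads a level 243 mm, and in the side view a finger and the red knob hide the right edge. Lowering to just above the stem tip.

```bash
python3 -m creep '{"slide":[[0.002,0.005,-0.15],[0.002,0.005,-0.3],[0.002,0.005,-0.35],[0.002,0.005,-0.35],[0.002,0.005,-0.35]],"twist":[[0.0005,0,-0.0005],[0.0005,0,-0.0005],[0.0005,0,-0.0005],[0.0005,0,-0.0005],[0.0005,0,-0.0005]],"fingers":[-1,-1,-1,-1,-1]}'
python3 - <<'E'
from h import *
s,r=cur();print(s["position"],r.as_matrix().round(4).tolist())
for n in("side","top"):
    d=grab(n,12)
    u,v=map(int,proj(d,s["position"]))
    im=d["img"][v-25:v+25,u-30:u+30]; im=cv2.resize(im,None,fx=10,fy=10,interpolation=cv2.INTER_CUBIC)
    im=np.clip(255*(im/255.)**.6,0,255).astype(np.uint8); cv2.imwrite(f"pics/{n}12.png",im)
    for p in([.5657,.1688,.139],[.5657,.1688,.119],s["position"]-[0,0,.0175],s["position"]+[0,0,.0275]):
        a,b=proj(d,p); print(n,(a-u+30)*10,(b-v+25)*10)
E
```

```text
clock: 20.35
position: [0.5659, 0.1695, 0.1669]
ee_rot: [-0.001, 0.984, 0.177, 0.001]
contact_force: [-0.2, 0.6, -1.3]
width: 0.0426
[0.56589946 0.16954253 0.16686004] [[0.9371, 0.3491, 0.0018], [0.3491, -0.9371, 0.0019], [0.0024, -0.0012, -1.0]]
side 301.4928140326077 335.9567298577642
side 302.24927214031965 391.1390142837513
side 301.0488233864379 305.5053300102074
side 299.2622162916774 175.22573779981442
top 331.2095646373416 287.7472952781872
top 345.5960555650671 307.0183494505659
top 320.67457887504105 276.75307283671117
top 285.0612198327269 229.2043790742099
```

View pics/side12.png

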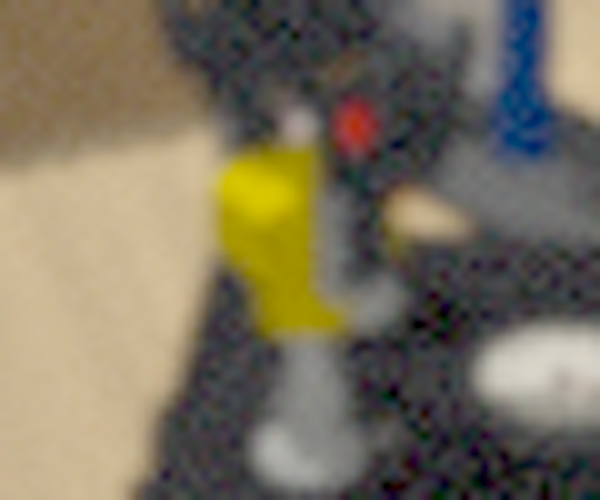

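View pics/top12.png

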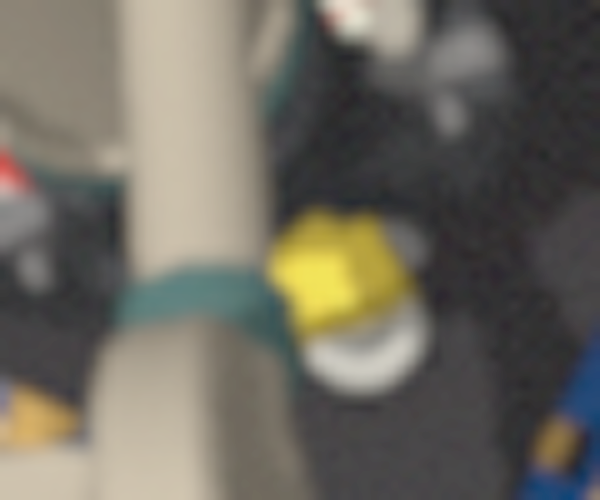

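```bash
python3 - <<'E'
from h import *
d=load("side",0); g=cv2.cvtColor(d["img"],cv2.COLOR_BGR2GRAY).astype(int)
print(proj(d,[.5657,.1688,.139]),proj(d,[.5657,.1688,.119]),proj(d,[.5657,.1688,.1]))
for v in range(136,154): print(v,g[v,240:266])
d=load("side",12)
hsv=cv2.cvtColor(d["img"],cv2.COLOR_BGR2HSV)
m=(hsv[...,0]>18)&(hsv[...,0]<38)&(hsv[...,1]>120)
s,r=cur();u,v=map(int,proj(d,s["position"]));print(u,v,proj(d,s["position"]-[0,0,.0175]))
for y in range(v-12,v+10): print(y,np.flatnonzero(m[y,u-15:u+20])+u-15)
E
```

```text
(np.float64(252.14928140326077), np.float64(137.59567298577642)) (np.float64(252.22492721403196), np.float64(143.11390142837513)) (np.float64(252.29525775917963), np.float64(148.2443906208441))
136 [124  78  41  28  23  24  28  30  28  22  36  58  68  77  79  76  75  70
  65  64  47  34  16   9   5   8]
137 [113  66  35  18  21  20  34  21  22  28  55  91  98  87  66  47  43  45
  45  36  30  21   8  20  19  16]
138 [ 97  55  35  21  26  31  24  24  24  37  73 108 119 106  79  48  27  18
  21  15  16  21  20  10  20  21]
139 [ 82  46  25  22  19  17  20  22  29  38  75 108 118 109  89  55  34  28
  21  20  18  20  23  21  13  25]
140 [ 69  33  27  30  29  27  10  29  21  44  71  99 108 102  83  58  41  31
  29  24  21  15  28  31  12  25]
141 [62 29 19 24 28 28 30 23 34 46 77 94 99 93 88 71 47 24 22 27 17 22 30 22
 28 34]
142 [ 45  30  22  28  17  32  27  24  43  74  87 100  97  94  89  84  63  46
  25  19  28  22  25  25  22  24]
143 [ 28  16  23  28  30  24  20  29  53  88 108 112 103 101  95  85  70  45
  36  28  23  28  25  23  23  24]
144 [ 30  27  28  28  26  25  24  28  48  89
[... 1401 characters left out ...]
248 249 250 251 252 253 260]
125 [242 243 244 245 246 247 248 249 250 251 252 253 261]
126 [242 243 244 245 246 247 248 249 250 251 252 253 260 261 262]
127 [242 243 244 245 246 247 248 249 250 251 252 253 261 262]
128 [243 244 245 246 247 248 249 250 251 252 253 261 262]
129 [243 244 245 246 247 248 249 250 251 252 253 261]
130 [244 245 246 247 248 249 250 251 252 253]
131 [245 246 247 248 249 250 251 252 253]
132 [246 247 248 249 250 251 252 253]
133 [246 247 248 249 250 251 252 253]
134 [246 247 248 249 250 251 252 253 254 255 265]
135 [247 248 249 250 251 252 253 254 255 256 265]
136 [247 248 249 250 251 252 253 254 255 256]
137 [241 247 248 249 250 251 252 253 254 255 256 267]
138 [249]
```

```bash
python3 - <<'E'
from h import *
for tag,pos,yaw in((12,None,20.5),):
  s,r=cur();c0=s["position"]-np.array([0,0,.0175])
  for n in("side","top"):
    d=load(n,12); x0,_=proj(d,c0); x1,_=proj(d,c0+d["world_from_camera"][:3,0]*.01); print(n,"px/cm",x1-x0)
    th=np.linspace(0,2*np.pi,200); 
    for z in(0,.005,.01,.02):
        ring=c0+np.stack([.015*np.cos(th),.015*np.sin(th),0*th+z],1); a,b=proj(d,ring); print(n,"neck",z,a.min().round(2),a.max().round(2),"row at left",b[a.argmin()].round(1), "row max",b.max().round(1))
    y=np.radians(yaw);ex=np.array([np.cos(y),np.sin(y),0]);ey=np.array([-ex[1],ex[0],0])
    for z in(.023,.045):
        print("cap",z,[tuple(np.round(proj(d,c0+.022*i*ex+.022*j*ey+[0,0,z]),1)) for i,j in((1,1),(1,-1),(-1,-1),(-1,1))])
d=load("side",12); hsv=cv2.cvtColor(d["img"],cv2.COLOR_BGR2HSV)
for y in range(119,139): print(y,hsv[y,240:260,1])
E
```

```text
side px/cm 3.3090218403579854
side neck 0 247.19 257.12 row at left 134.4 row max 137.0
side neck 0.005 247.16 257.11 row at left 133.0 row max 135.6
side neck 0.01 247.12 257.11 row at left 131.6 row max 134.2
side neck 0.02 247.06 257.09 row at left 128.7 row max 131.3
cap 0.023 [(np.float64(253.6), np.float64(122.4)), (np.float64(262.4), np.float64(128.4)), (np.float64(250.5), np.float64(133.3)), (np.float64(241.8), np.float64(127.0))]
cap 0.045 [(np.float64(253.5), np.float64(116.0)), (np.float64(262.5), np.float64(122.0)), (np.float64(250.4), np.float64(126.8)), (np.float64(241.6), np.float64(120.6))]
top px/cm 3.850125467652248
top neck 0 175.09 186.64 row at left 166.7 row max 172.1
top neck 0.005 174.68 186.29 row at left 166.2 row max 171.7
top neck 0.01 174.26 185.94 row at left 165.7 row max 171.2
top neck 0.02 173.42 185.22 row at left 164.6 row max 170.2
cap 0.023 [(np.float64(168.0), np.float64(159.4)), (np.float64(184.4), np.float64(153.3)), (np.float64(190.2), np.float64(168.9)), (np.float64(173.7), np.float64(175.1))]
cap 0.045 [(np.float64(166.0), np.float64(156.9))
[... 1161 characters left out ...]
 22]
131 [106 102 106  85 115 125 243 255 255 255 255 255 255 164  74  17  10  20
  32  30]
132 [103 103 116 107  98  23 140 240 255 255 255 255 255 164  69  24  25  10
  18  17]
133 [107 109 110  68  24  33 136 212 255 255 255 255 255 217 116  70  70  33
  21  20]
134 [110 111 105  70  36  51 131 186 255 255 255 255 255 255 194 137 118  77
  29  23]
135 [114 112 115  34  73   9  81 192 244 255 255 255 255 255 255 232 158  77
  34  16]
136 [110 104  70  82  18  88  52 188 255 255 251 255 243 255 253 240 175  85
  32  36]
137 [117 129  60  46 104  50  49 146 234 190 168 169 145 143 158 171 166  91
  25  46]
138 [106  96  44  72  46  85  72  66  67 133  76  63  62  57  62  82  71  51
 116 117]
```

Against the predicted silhouette, the neck sits within about 0.7 px (2 mm) of the stem axis. That is inside what the taper and chamfer can capture. Lowering slowly while watching the force.

```bash
python3 -m creep '{"slide":[[0,0,-0.03],[0,0,-0.05],[0,0,-0.07],[0,0,-0.07]],"twist":[[0,0,0],[0,0,0],[0,0,0],[0,0,0]],"fingers":[-1,-1,-1,-1]}'
python3 -m creep '{"slide":[[0,0,-0.015],[0,0,-0.03],[0,0,-0.03]],"twist":[[0,0,0],[0,0,0],[0,0,0]],"fingers":[-1,-1,-1]}'
```

```text
clock: 20.85
position: [0.5648, 0.1701, 0.1549]
ee_rot: [-0.001, 0.984, 0.178, -0.0]
contact_force: [0.2, 0.8, -0.4]
width: 0.0427
clock: 21.15
position: [0.5658, 0.17, 0.1509]
ee_rot: [-0.001, 0.984, 0.178, 0.001]
contact_force: [1.1, -1.0, -1.8]
width: 0.043
```

```bash
python3 -m creep '{"slide":[[0,0,-0.02],[0,0,-0.04],[0,0,-0.04]],"twist":[[0,0,0],[0,0,0],[0,0,0]],"fingers":[-1,-1,-1]}'
python3 -m creep '{"slide":[[0,0,-0.015],[0,0,-0.03],[0,0,-0.03]],"twist":[[0,0,0],[0,0,0],[0,0,0]],"fingers":[-1,-1,-1]}'
```

```text
clock: 21.45
position: [0.5659, 0.1698, 0.1447]
ee_rot: [-0.001, 0.984, 0.178, 0.001]
contact_force: [3.1, -1.5, -1.9]
width: 0.0424
clock: 21.75
position: [0.566, 0.1698, 0.1404]
ee_rot: [-0.001, 0.984, 0.178, 0.001]
contact_force: [4.2, -2.9, -1.4]
width: 0.0426
```

```bash
python3 -m creep '{"slide":[[0.005,-0.004,0],[0.005,-0.004,-0.015],[0.005,-0.004,-0.02],[0.005,-0.004,-0.02]],"twist":[[0,0,0],[0,0,0],[0,0,0],[0,0,0]],"fingers":[-1,-1,-1,-1]}'
python3 -m creep '{"slide":[[0,0,-0.01],[0,0,-0.02],[0,0,-0.02]],"twist":[[0,0,0],[0,0,0],[0,0,0]],"fingers":[-1,-1,-1]}'
```

```text
clock: 22.15
position: [0.566, 0.1697, 0.1373]
ee_rot: [-0.001, 0.984, 0.178, 0.0]
contact_force: [2.6, -0.9, -0.1]
width: 0.0426
clock: 22.45
position: [0.5661, 0.1697, 0.135]
ee_rot: [-0.001, 0.984, 0.178, 0.001]
contact_force: [0.9, -0.0, 4.7]
width: 0.0427
```

The upward force started near z = 0.1355, which is the shoulder, as expected. Now pushing in against the spring.

```bash
python3 -m creep '{"slide":[[0,0,-0.015],[0,0,-0.03],[0,0,-0.045],[0,0,-0.05],[0,0,-0.05],[0,0,-0.05]],"twist":[[0,0,0],[0,0,0],[0,0,0],[0,0,0],[0,0,0],[0,0,0]],"fingers":[-1,-1,-1,-1,-1,-1]}' 100
python3 -m creep '{"slide":[[0,0,-0.01],[0,0,-0.02],[0,0,-0.02],[0,0,-0.02]],"twist":[[0,0,0],[0,0,0],[0,0,0],[0,0,0]],"fingers":[-1,-1,-1,-1]}'
```

```text
clock: 23.05
position: [0.5661, 0.1697, 0.1279]
ee_rot: [-0.001, 0.984, 0.178, 0.001]
contact_force: [1.5, -0.5, 6.8]
width: 0.0422
clock: 23.45
position: [0.5661, 0.1697, 0.125]
ee_rot: [-0.001, 0.984, 0.178, 0.001]
contact_force: [0.5, -1.4, 7.1]
width: 0.0427
```

```bash
python3 -m creep '{"slide":[[0,0,-0.007],[0,0,-0.007],[0,0,-0.007]],"twist":[[0,0,0],[0,0,0],[0,0,0]],"fingers":[-1,-1,-1]}'
```

```text
clock: 23.75
position: [0.5661, 0.1698, 0.1245]
ee_rot: [-0.001, 0.984, 0.178, 0.001]
contact_force: [-0.5, -1.7, 10.5]
width: 0.0421
```

```bash
python3 -m creep '{"slide":[[0,0,-0.007],[0,0,-0.013],[0,0,-0.013]],"twist":[[0,0,0],[0,0,0],[0,0,0]],"fingers":[-1,-1,-1]}'
python3 - <<'E'
from h import *
s,r=cur();print(s["position"],s["contact_force"],r.as_matrix()[:,2].round(3))
for n in("side","top"):
    d=grab(n,13)
    u,v=map(int,proj(d,s["position"]))
    im=d["img"][v-25:v+25,u-30:u+30]; im=cv2.resize(im,None,fx=10,fy=10,interpolation=cv2.INTER_CUBIC)
    im=np.clip(255*(im/255.)**.6,0,255).astype(np.uint8); cv2.imwrite(f"pics/{n}13.png",im)
    P=cloud(d); hsv=cv2.cvtColor(d["img"],cv2.COLOR_BGR2HSV)
    m=(hsv[...,0]>20)&(hsv[...,0]<36)&(hsv[...,1]>140)&(np.linalg.norm(P-s["position"],axis=-1)<.05)
    q=P[m]; z=q[:,2]; print(n,len(q),np.median(z[z>.144]),(z>.144).sum(),"lowest",np.percentile(z,3))
E
```

```text
clock: 24.05
position: [0.5661, 0.1698, 0.1244]
ee_rot: [-0.001, 0.984, 0.178, 0.002]
contact_force: [-2.6, -1.7, 19.5]
width: 0.0424
[0.56613303 0.16975773 0.12444009] [-2.63939621 -1.67978347 19.47942655] [ 0.003  0.002 -1.   ]
side 173 0.150438618400631 96 lowest 0.10946303035834792
top 97 0.1497550010658964 72 lowest 0.09029065592509194
```

View pics/side13.png

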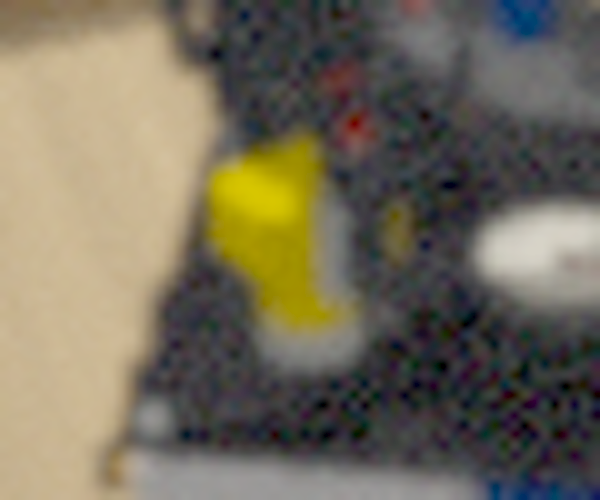

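View pics/top13.png

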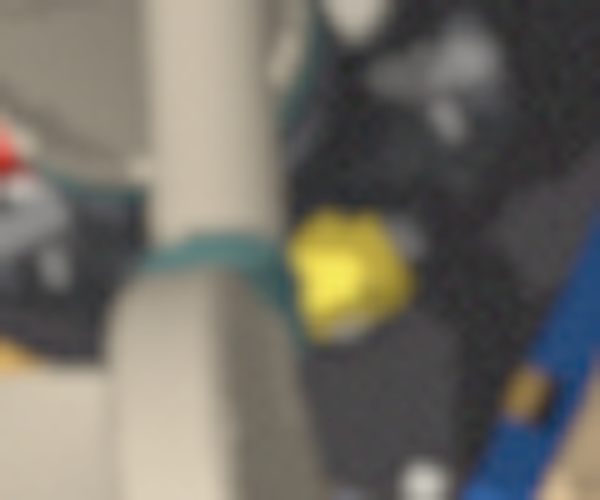

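The stem is on its stop: force rose from 10 to 19 N while z changed by 0.1 mm. Travel from shoulder contact was about 12 mm, and the cap top reads 150 mm against 152 expected. I'll hold briefly and then hand in.

```bash
python3 -m creep '{"slide":[[0,0,0],[0,0,0],[0,0,0],[0,0,0]],"twist":[[0,0,0],[0,0,0],[0,0,0],[0,0,0]],"fingers":[-1,-1,-1,-1]}'
python3 - <<'E'
from h import *
d=grab("side",14);P=cloud(d);hsv=cv2.cvtColor(d["img"],cv2.COLOR_BGR2HSV)
m=((hsv[...,0]<8)|(hsv[...,0]>172))&(hsv[...,1]>150)&(np.abs(P[...,0]-.625)<.06)&(np.abs(P[...,1]-.25)<.06)
print("red z",m.sum(),np.percentile(P[m][:,2],[50,90,98]))
d0=load("side",0);P0=cloud(d0);h0=cv2.cvtColor(d0["img"],cv2.COLOR_BGR2HSV)
m=((h0[...,0]<8)|(h0[...,0]>172))&(h0[...,1]>150)&(np.abs(P0[...,0]-.625)<.06)&(np.abs(P0[...,1]-.25)<.06)
print("red z0",m.sum(),np.percentile(P0[m][:,2],[50,90,98]))
from rig import order
print(cur()[0]["position"],cur()[0]["contact_force"]); print(order.sign_off())
E
```

```text
clock: 24.55
position: [0.5661, 0.1698, 0.1244]
ee_rot: [-0.001, 0.984, 0.178, 0.002]
contact_force: [-3.4, -2.0, 18.8]
width: 0.0425
red z 4 [0.12412504 0.1395992  0.144249  ]
red z0 173 [0.15630265 0.16360876 0.16512948]
[0.56614066 0.16974802 0.12442766] [-2.77198357 -1.16764877 18.59780688]
the job is handed in; nothing more can be done
None
```

I picked up the middle-sized yellow knob, turned it upright, stood it on the counter and regrasped it from above. I then put it on the stem with its marked side to the stem's flat, pushed it in and signed off while still holding it. The hand-in gave no verdict.

**Checks that agreed**
- **Entry:** the knob slid down the stem with only a few newtons of side force.
- **Shoulder:** the upward force began near tool height 0.136 m, where I expected the shoulder.
- **Pushed in:** a hard stop came about 12 mm lower, at 0.1244 m. The tool was steady there, pressing with about 19 N, and the cap top read 150 mm against 152 mm expected.
- **Time:** the clock was at about 24.6 s of 64 s just before hand-in.

**Checks that failed or were inconclusive**
- **Red knob:** the last check was inconclusive, because the gripper hid all but 4 pixels of it. The gripper stayed about 30 mm above its top by my figures.
- **Neck alignment:** before entry, the neck looked about 2 mm off the stem axis in the side view, but the fit showed no sign of it.
- **First turn:** turning the knob upright ran the arm to the ends of two wrist joints' ranges, so I re-oriented the arm and finished the turn from another side.
- **Other things on the counter:** I saw none of them touched, but I did not measure their positions again at the end.

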